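# Rebuild a battery pack: set the modules in the bonding jig and start the UV lamp

## Task

Swing the UV bar lamp clear of the bonding jig, then lay every battery module on the table flat in the jig's lane, side by side across the lane with the terminal caps at the far side away from the robot, and butt them up so that the first is flush against the end stop and no gap is left between neighbours; set the steel holding block across the lane, flush behind the last one. Then swing the lamp back over the row to its stop and press the timer's round start key just until you feel it click, no further, and let it go. Do not press the square stop key, and leave the other things on the table where they are.

Things in the scene. Friction and masses are not known exactly. Their poses are not given: they have to be found in the camera images.
- jig: fixed bonding jig: aluminium plate 124 x 337 mm, 6 mm thick, on the table. Origin on the table under the end stop's face, on the lane's middle line; x runs across the lane to its far side, y along it. The lane, where modules lie, reaches from y = 0 to -236 mm between two lips at x = -51 and +51 mm, 4 mm high (top 10 mm above the table). The lamp's column, 24 mm thick, stands at y = +55 mm
- row_stop (a point): middle of the end stop's face, at the level of the plate's upper side, 6 mm above the table. The stop is a dark steel bar across the lane's end, 110 mm long, from y = 0 to +12 mm of the jig, its top 24 mm above the table
- lamp (a joint): swing of the UV bar lamp on its column, rad: 0 is over the lane (pointing to the jig's -y), at its stop; grows counter-clockwise seen from above as it swings out past the lane's far side (1.57: to the jig's +x), up to 1.6. Stays where left; about 1 N at the knob moves it. The bar is 48 mm wide, 96 to 118 mm above the table, reaching 238 mm from the hinge axis
- lamp_knob (a point): upper middle of the lamp's grip knob, an upright black round peg 18 mm across, from 118 to 156 mm above the table, on top of the bar, 150 mm from the hinge axis; this point is 146 mm above the table and moves with the lamp
- lamp_hinge (a point): point on the lamp's upright hinge axis, at the height of lamp_knob; does not move
- start_key (a joint): travel of the round dome key, m: 0 up, grows downward; its bottom stop is at 7.2 mm. The force rises to about 5 N at 2.7 mm, then the dome clicks: the force drops (to about 4.2 N at 4 mm, 3.5 N at 5 mm, 2.5 N at 6.5 mm) before the hard bottom. It springs up when let go
- start_key_top (a point): middle of the top of the round start key: white, 35 mm across, 12 mm proud of the timer's top (60 mm above the table when up), pressed straight down
- stop_key (a joint): travel of the square stop key, m: 0 up, grows downward to 6 mm
- stop_key_top (a point): middle of the top of the square stop key, white, 24 x 24 mm, 9 mm proud of the timer's top, 58 mm to the +y side of the round key. The timer is a grey box, 150 x 120 x 48 mm, fixed
- module_1: flat battery module, a steel can 90 mm long (x), 40 mm wide (y), 24 mm high, about 0.26 kg, lying flat; the origin is the middle of its underside; the black end cap with the two brass terminals is at its +x end. All modules are alike; 2 to 4 are there
- module_2: flat battery module, a steel can 90 mm long (x), 40 mm wide (y), 24 mm high, about 0.26 kg, lying flat; the origin is the middle of its underside; the black end cap with the two brass terminals is at its +x end. All modules are alike; 2 to 4 are there
- module_3: flat battery module, a steel can 90 mm long (x), 40 mm wide (y), 24 mm high, about 0.26 kg, lying flat; the origin is the middle of its underside; the black end cap with the two brass terminals is at its +x end. All modules are alike; 2 to 4 are there
- module_4: flat battery module, a steel can 90 mm long (x), 40 mm wide (y), 24 mm high, about 0.26 kg, lying flat; the origin is the middle of its underside; the black end cap with the two brass terminals is at its +x end. All modules are alike; 2 to 4 are there
- block: steel holding block, a plain dark bar 80 mm long (x), 36 mm wide (y), 26 mm high, about 0.58 kg, lying on its 80 x 36 mm side; the origin is the middle of its underside; either end is alike. Set behind the last module it keeps the row closed while the glue sets
- spray_can: aerosol can standing upright, 52 mm across, 150 mm tall; not part of the job
- paper_cup: paper cup, 76 mm across the rim, 92 mm tall; not part of the job
- torch: black torch lying down, 125 mm long; not part of the job
- screwdriver: screwdriver lying down, 180 mm long; not part of the job
- phone: phone lying flat, 150 x 73 x 9 mm; not part of the job
- glue_bottle: small amber bottle standing upright, 42 mm across, 110 mm tall; not part of the job
- can_cap: white plastic cap of the can, 54 mm across, 34 mm tall; not part of the job
Not all that is in view belongs to the job. Leave any blue look-alike of the block alone.

How it is judged (in metres and radians):
On the way, in this order (a step that is already met when the one before it is completed fails the run):
1. the lamp is swung clear of the lane (more than 0.8 rad) (value of joint lamp above 0.8 rad), for 0.2 s.
2. all modules lie flat in the lane, caps at the far side, the first flush against the stop and each flush against the next, the holding block flush behind the last, with the lamp still clear (angle between each of module_1, module_2, module_3, module_4, block's own z axis and vertical below 0.06 rad and z of module_1 in the frame of jig between 0.003 and 0.0085 m and x of module_1 in the frame of jig between -0.009 and 0.009 m and angle between the x axis of each of module_1, module_2, module_3, module_4, block and the x axis of jig, either way round below 0.08 rad and y of row_stop in the frame of module_1 above 0 m and (y of module_1 in the frame of jig above -0.0225 m or y of module_1 in the frame of module_2 between -0.0425 and -0.036 m or y of module_1 in the frame of module_3 between -0.0425 and -0.036 m or y of module_1 in the frame of module_4 between -0.0425 and -0.036 m) and z of module_2 in the frame of jig between 0.003 and 0.0085 m and x of module_2 in the frame of jig between -0.009 and 0.009 m and y of row_stop in the frame of module_2 above 0 m and (y of module_2 in the frame of jig above -0.0225 m or y of module_2 in the frame of module_1 between -0.0425 and -0.036 m or y of module_2 in the frame of module_3 between -0.0425 and -0.036 m or y of module_2 in the frame of module_4 between -0.0425 and -0.036 m) and z of module_3 in the frame of jig between 0.003 and 0.0085 m and x of module_3 in the frame of jig between -0.009 and 0.009 m and y of row_stop in the frame of module_3 above 0 m and (y of module_3 in the frame of jig above -0.0225 m or y of module_3 in the frame of module_1 between -0.0425 and -0.036 m or y of module_3 in the frame of module_2 between -0.0425 and -0.036 m or y of module_3 in the frame of module_4 between -0.0425 and -0.036 m) and z of module_4 in the frame of jig between 0.003 and 0.0085 m and x of module_4 in the frame of jig between -0.009 and 0.009 m and y of row_stop in the frame of module_4 above 0 m and (y of module_4 in the frame of jig above -0.0225 m or y of module_4 in the frame of module_1 between -0.0425 and -0.036 m or y of module_4 in the frame of module_2 between -0.0425 and -0.036 m or y of module_4 in the frame of module_3 between -0.0425 and -0.036 m) and z of block in the frame of jig between 0.003 and 0.0085 m and x of block in the frame of jig between -0.014 and 0.014 m and (y of block in the frame of module_1 between -0.0405 and -0.034 m or y of block in the frame of module_2 between -0.0405 and -0.034 m or y of block in the frame of module_3 between -0.0405 and -0.034 m or y of block in the frame of module_4 between -0.0405 and -0.034 m) and value of joint lamp above 0.8 rad), for 0.2 s.
3. the lamp is back over the row (value of joint lamp below 0.1 rad), for 0.2 s.
4. with the row closed and the lamp over it, the round start key is pressed through its click (more than 3.5 mm) (angle between each of module_1, module_2, module_3, module_4, block's own z axis and vertical below 0.06 rad and z of module_1 in the frame of jig between 0.003 and 0.0085 m and x of module_1 in the frame of jig between -0.009 and 0.009 m and angle between the x axis of each of module_1, module_2, module_3, module_4, block and the x axis of jig, either way round below 0.08 rad and y of row_stop in the frame of module_1 above 0 m and (y of module_1 in the frame of jig above -0.0225 m or y of module_1 in the frame of module_2 between -0.0425 and -0.036 m or y of module_1 in the frame of module_3 between -0.0425 and -0.036 m or y of module_1 in the frame of module_4 between -0.0425 and -0.036 m) and z of module_2 in the frame of jig between 0.003 and 0.0085 m and x of module_2 in the frame of jig between -0.009 and 0.009 m and y of row_stop in the frame of module_2 above 0 m and (y of module_2 in the frame of jig above -0.0225 m or y of module_2 in the frame of module_1 between -0.0425 and -0.036 m or y of module_2 in the frame of module_3 between -0.0425 and -0.036 m or y of module_2 in the frame of module_4 between -0.0425 and -0.036 m) and z of module_3 in the frame of jig between 0.003 and 0.0085 m and x of module_3 in the frame of jig between -0.009 and 0.009 m and y of row_stop in the frame of module_3 above 0 m and (y of module_3 in the frame of jig above -0.0225 m or y of module_3 in the frame of module_1 between -0.0425 and -0.036 m or y of module_3 in the frame of module_2 between -0.0425 and -0.036 m or y of module_3 in the frame of module_4 between -0.0425 and -0.036 m) and z of module_4 in the frame of jig between 0.003 and 0.0085 m and x of module_4 in the frame of jig between -0.009 and 0.009 m and y of row_stop in the frame of module_4 above 0 m and (y of module_4 in the frame of jig above -0.0225 m or y of module_4 in the frame of module_1 between -0.0425 and -0.036 m or y of module_4 in the frame of module_2 between -0.0425 and -0.036 m or y of module_4 in the frame of module_3 between -0.0425 and -0.036 m) and z of block in the frame of jig between 0.003 and 0.0085 m and x of block in the frame of jig between -0.014 and 0.014 m and (y of block in the frame of module_1 between -0.0405 and -0.034 m or y of block in the frame of module_2 between -0.0405 and -0.034 m or y of block in the frame of module_3 between -0.0405 and -0.034 m or y of block in the frame of module_4 between -0.0405 and -0.034 m) and value of joint lamp below 0.1 rad and value of joint start_key above 0.0035 m), for 0.02 s.
At the end, for the whole second after the job is handed in: every module flat in the lane, cap at the far side, square within 0.08 rad, within 2.5 mm of the stop or its neighbour; the holding block likewise behind the last; x within 9 mm (block 14 mm) of the middle line; lamp within 0.1 rad of its stop over the row; start key up; all at rest (angle between each of module_1, module_2, module_3, module_4, block's own z axis and vertical below 0.06 rad and z of module_1 in the frame of jig between 0.003 and 0.0085 m and x of module_1 in the frame of jig between -0.009 and 0.009 m and angle between the x axis of each of module_1, module_2, module_3, module_4, block and the x axis of jig, either way round below 0.08 rad and y of row_stop in the frame of module_1 above 0 m and (y of module_1 in the frame of jig above -0.0225 m or y of module_1 in the frame of module_2 between -0.0425 and -0.036 m or y of module_1 in the frame of module_3 between -0.0425 and -0.036 m or y of module_1 in the frame of module_4 between -0.0425 and -0.036 m) and z of module_2 in the frame of jig between 0.003 and 0.0085 m and x of module_2 in the frame of jig between -0.009 and 0.009 m and y of row_stop in the frame of module_2 above 0 m and (y of module_2 in the frame of jig above -0.0225 m or y of module_2 in the frame of module_1 between -0.0425 and -0.036 m or y of module_2 in the frame of module_3 between -0.0425 and -0.036 m or y of module_2 in the frame of module_4 between -0.0425 and -0.036 m) and z of module_3 in the frame of jig between 0.003 and 0.0085 m and x of module_3 in the frame of jig between -0.009 and 0.009 m and y of row_stop in the frame of module_3 above 0 m and (y of module_3 in the frame of jig above -0.0225 m or y of module_3 in the frame of module_1 between -0.0425 and -0.036 m or y of module_3 in the frame of module_2 between -0.0425 and -0.036 m or y of module_3 in the frame of module_4 between -0.0425 and -0.036 m) and z of module_4 in the frame of jig between 0.003 and 0.0085 m and x of module_4 in the frame of jig between -0.009 and 0.009 m and y of row_stop in the frame of module_4 above 0 m and (y of module_4 in the frame of jig above -0.0225 m or y of module_4 in the frame of module_1 between -0.0425 and -0.036 m or y of module_4 in the frame of module_2 between -0.0425 and -0.036 m or y of module_4 in the frame of module_3 between -0.0425 and -0.036 m) and z of block in the frame of jig between 0.003 and 0.0085 m and x of block in the frame of jig between -0.014 and 0.014 m and (y of block in the frame of module_1 between -0.0405 and -0.034 m or y of block in the frame of module_2 between -0.0405 and -0.034 m or y of block in the frame of module_3 between -0.0405 and -0.034 m or y of block in the frame of module_4 between -0.0405 and -0.034 m) and value of joint lamp below 0.1 rad and value of joint start_key below 0.0015 m and linear speed of each of module_1, module_2, module_3, module_4, block below 0.02 m/s); the robot touches nothing.
It fails at once if the start key is pressed on past its click to the bottom (more than 7 mm) (value of joint start_key above 0.007 m).
It fails at once if the square stop key is pressed (value of joint stop_key above 0.003 m).
It fails at once if one of the other things is moved by more than 40 mm (distance of any of spray_can, paper_cup, torch, screwdriver, phone, glue_bottle, can_cap from where it was at the start of the episode above 0.04 m).
Of module_1, module_2, module_3, module_4 only 2 to 4 are there at a start; the rules pass over those that are not, and their reading is None.
At some moment in a run one of module_1, module_2, module_3, module_4, block may be knocked a few centimetres aside while the robot is not near it.
Once in a run the grip may slacken for a moment while it holds something.
It also fails if it takes over 210 s, if anything falls off the work surface, if the arm or the gripper's body presses on something with over 40 N, if the wrist force passes 120 N, or if a joint passes its speed limit or range.

## Robot

A 6-joint arm with a two-finger parallel gripper is mounted at the origin on the work surface. World frame = base frame: x ahead of the robot, y to its left, z up, the work surface at z = 0. Lengths are in mm, angles in rad, forces in N, time in s.
With the tool pointing down it reaches from about 400 to 925 mm from the base axis. Payload 3.4 kg.
Tool frame: the origin (TCP) lies midway between the tips of the shut fingers; the grasp point (between the pads) lies 19 mm behind it; z points along the fingers, y is the line along which they close (so a half turn about z gives the same grasp; the last joint's range is limited). The gripper opens to 85 mm and grips with 20 to 120 N. Pads are 22 mm wide; open, the fingers measure 114 mm over their backs; the gripper's body (76 mm by 85 mm) begins 54 mm behind the grasp point. The pads swing forward as they close: fully open they stand 13 mm farther back than shut.
Start: joints at [1.234, 0.307, 1.506, -0, 1.328, -0.073], TCP at [149.955, 555.108, 231.305] pointing down, gripper open.
Joint ranges: [-3.12, 3.12], [-1.05, 2.28], [0.14, 2.33], [-1.42, 4.57], [0.1, 2.73], [-2.68, 2.68]. Speed limits (rad/s): [2.57, 2.57, 3.14, 3.14, 3.14, 3.14].

## Interface

Orientations are given as a 3x3 rotation matrix whose columns are the frame's x, y, z axes.
In Python, from plant import manip gives the robot as it stands. The module is installed in compiled form; this text tells all that it offers.
- The arm moves only by the tool step_arm, never from a script. Its argument "steps" is a list of rows, each a list of 6 numbers: the shift along the tool's x, y, z in m, then the turn, a rotation vector about the tool's x, y, z in rad. In form: [[dx, dy, dz, rx, ry, rz], ...]. A call has 1 to 8 rows; each row shifts and turns the commanded pose from where the row before left it, along the tool's axes as they then stand; what a row does not reach is not made up. A row lasts 1/10 s, in which the tool goes at most 50 mm and 8.59 degrees, less where a joint would pass 70% of its speed; a pose out of reach is approached as far as the arm can. A call with a gripper value outside its range is refused whole. "grip" is the finger opening in m, from 0 to 0.0854, set as the call begins (left out, the last holds). The fingers move at their own pace and stop on an object; the grip force is fixed at half the most. Time passes only in rows, so rows that do not move let the fingers close. It gives the time, the measured TCP pose, the force, the opening and the grip force at its end, in the units of the state.
- manip.get_obs(): the state, without advancing time (a new reading comes with each control period).
- manip.capture(name): name is "side" or "top" or "wrist"; returns the picture (480x640x3 uint8, blue, green, red); there is no depth.
- manip.get_calibration(name): a dict with "fov_y" (degrees; the focal length in pixels is half the picture's height over the tangent of half this angle, whatever the lens; pixels are square), "cx", "cy" (the principal point, pixels), "world_to_cam" (4x4, takes a point from world to camera coordinates). Camera axes: x right, y up, looking along -z (the intrinsics and any distortion apply to the point x, -y, -z); pixel columns grow to the right and rows downward; lengths in mm; the calibration is good to about 2 mm. A picture is of the moment at which its call begins: read the wrist's pose just before it. get_calibration takes no time and is no camera call; for the wrist camera it gives the pose at the moment of the call.
- manip.hand_in(): hands the job in; it is judged then, once.
The state is a dict: "clock": time; "q": joint angles; "qd": joint speeds; "tau": joint torques, N m; "tool_pos": TCP position; "tcp_rot": TCP orientation; "wrist_force": force on the tool from outside, world axes, zero at the start; "moment": the same for the moment, N m; "finger_gap": opening from 0.0 (shut) to 1.0 (fully open); "finger_force": force on a finger pad.
Only numpy, scipy, OpenCV 4.12 (cv2) and the standard library are available. Lean on these libraries where they do the work, as an engineer would, in place of code of your own. Each camera call takes 0.05 s, during which the arm holds its last target. There are 200 camera calls.

## Working session

There is one attempt and no reset: what is moved stays moved. The work goes in short steps, Python scripts to look and compute and a tool call to move; the robot and the scene stay as the last step left them, time stands still between calls to the robot, and variables do not carry over. Pictures are saved under pics/ and viewed, at most 14 in all, crops included, and the job is handed in when it is done.

Besides the shell and the picture viewer there is one more tool, called after "Emit:" in YAML: its name, and indented under it one key for each argument. step_arm: Moves the arm, as the interface text tells. Its arguments: {"type":"object","properties":{"steps":{"type":"array"},"grip":{"type":"number"}},"required":["steps"]}

```bash
mkdir -p pics
cat > h.py <<'E'
import numpy as np, cv2
from plant import manip
def snap(n,f):
    c=manip.get_calibration(n); im=manip.capture(n); cv2.imwrite('pics/'+f,im); np.save('pics/'+f+'.npy',c['world_to_cam']); return im,c
def K(c):
    f=240/np.tan(np.radians(c['fov_y'])/2); return f
def px2w(c,u,v,z):
    f=K(c); T=np.array(c['world_to_cam']); R=T[:3,:3]; t=T[:3,3]
    d=R.T@np.array([(u-c['cx'])/f,-(v-c['cy'])/f,-1]); o=-R.T@t
    return o+d*(z-o[2])/d[2]
def w2px(c,p):
    f=K(c); T=np.array(c['world_to_cam']); q=T[:3,:3]@np.array(p)+T[:3,3]
    return np.array([c['cx']+f*q[0]/-q[2], c['cy']-f*q[1]/-q[2]])
E
python3 - <<'E'
from h import *
o=manip.get_obs(); print(o['clock'],o['tool_pos'],np.round(o['tcp_rot'],3).tolist(),o['finger_gap'])
for n in ('top','side','wrist'):
    im,c=snap(n,n+'0.png'); print(n,{k:(np.round(v,3).tolist()) for k,v in c.items() if not isinstance(v,str)})
E
```

```text
0.0 [149.69054817 554.44697969 230.40371386] [[-0.965, 0.261, -0.001], [0.261, 0.965, -0.002], [0.0, -0.002, -1.0]] 1.0009068397381242
top {'fov_y': 44.786, 'cx': 313.899, 'cy': 239.678, 'world_to_cam': [[-0.03, -1.0, -0.008, 17.524], [0.989, -0.031, 0.147, -515.466], [-0.147, -0.004, 0.989, -1255.505], [0.0, 0.0, 0.0, 1.0]]}
side {'fov_y': 50.285, 'cx': 324.063, 'cy': 239.58, 'world_to_cam': [[0.853, -0.521, -0.014, -454.602], [0.345, 0.545, 0.764, -248.278], [-0.391, -0.657, 0.645, -1187.567], [0.0, 0.0, 0.0, 1.0]]}
wrist {'fov_y': 60.466, 'cx': 317.754, 'cy': 239.636, 'world_to_cam': [[0.261, 0.965, -0.002, -573.908], [-0.933, 0.252, -0.259, 32.893], [-0.249, 0.07, 0.966, -379.23], [0.0, 0.0, 0.0, 1.0]]}
```

View pics/top0.png

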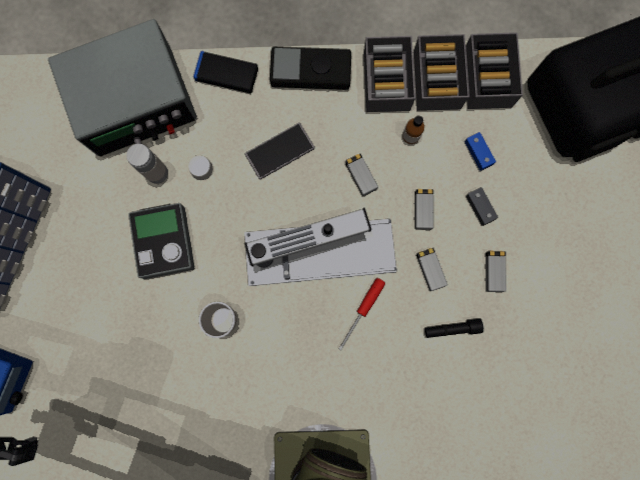

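View pics/side0.png

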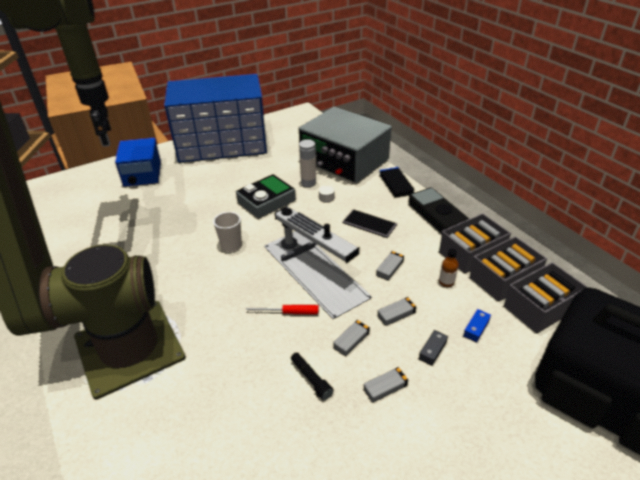

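Top view: the jig spans about (246..397, 220..285), with the lamp column at (258,250) and knob at (328,230). Modules are at (361,174), (424,209), (431,269) and (496,271), all with caps on the upper (far) end. The dark block is at (482,206), the blue look-alike at (480,151), the timer at (161,240), the start key at (172,252) and the stop key at (145,257). I'll enlarge to measure.

Run:
```python
from h import *
c=manip.get_calibration('top'); print(c.keys(), {k:v for k,v in c.items() if isinstance(v,str)})
im=cv2.imread('pics/top0.png')
a=cv2.resize(im[140:300,235:515],None,fx=2.857,fy=2.857,interpolation=cv2.INTER_CUBIC); cv2.imwrite('pics/c1.png',a)
# modules/block: dark/grey contours via difference from table colour
hsv=cv2.cvtColor(im,cv2.COLOR_BGR2HSV)
```

```text
dict_keys(['fov_y', 'cx', 'cy', 'world_to_cam']) {}
```

View pics/c1.png

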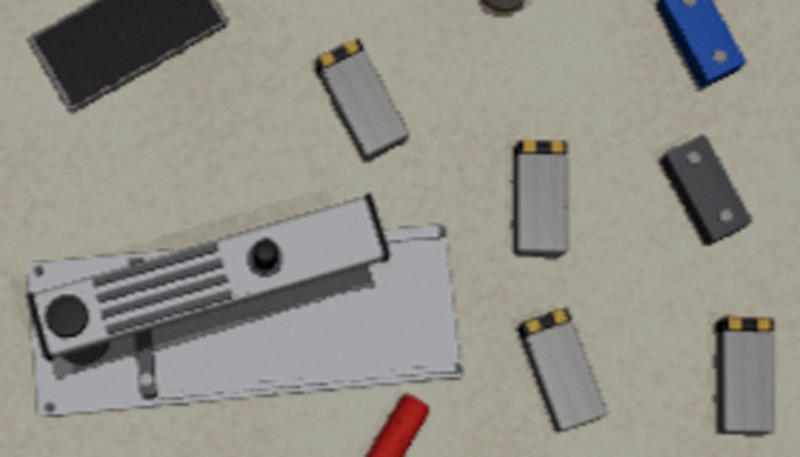

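```bash
cat > m.py <<'E'
from h import *
c=manip.get_calibration('top')
def P(u,v,z): return px2w(c,235+u/2.857,140+v/2.857,z)[:2]
print('cam',-np.array(c['world_to_cam'])[:3,:3].T@np.array(c['world_to_cam'])[:3,3])
for n,z,q in [('A',24,[(316,60),(358,40),(408,136),(366,158)]),('B',24,[(515,142),(567,140),(567,251),(515,250)]),('C',24,[(520,326),(566,309),(606,411),(561,429)]),('D',24,[(718,319),(773,317),(773,432),(719,431)]),('blk',26,[(660,155),(704,136),(749,222),(710,243)]),('jig',8,[(28,262),(442,226),(461,376),(38,415)])]:
    w=np.array([P(u,v,z) for u,v in q]); l=(w[0]+w[1]-w[2]-w[3])/2; s=(w[0]+w[3]-w[1]-w[2])/2
    print(n,w.mean(0).round(1),'x-len',np.linalg.norm(l).round(1),'ang',np.arctan2(l[1],l[0]).round(3),'y-len',np.linalg.norm(s).round(1),'ang',np.arctan2(-s[0],s[1]).round(3))
    if n=='jig': print(w.round(1))
print('knob',P(265,248,156),'hinge',[P(67,314,z) for z in (118,125)])
for n,u,v,z in [('start',172,252,60),('stop',145,257,57),('driver',372,284,15)]: print(n,px2w(c,u,v,z))
E
python3 m.py
```

```text
cam [ 325.26348501   -3.26838894 1317.76236284]
A [ 665.  -111.5] x-len 88.7 ang 0.425 y-len 37.8 ang 0.441
B [ 581.5 -249.7] x-len 88.3 ang -0.057 y-len 41.1 ang -0.021
C [ 443.9 -259. ] x-len 85.3 ang 0.319 y-len 38.3 ang 0.335
D [ 434.9 -400.4] x-len 88.6 ang -0.071 y-len 42.3 ang -0.021
blk [ 582.4 -379.3] x-len 78.1 ang 0.427 y-len 37.0 ang 0.418
jig [492.2 -10.5] x-len 121.7 ang 0.064 y-len 333.3 ang 0.059
[[ 543.5  159. ]
 [ 562.4 -172.3]
 [ 441.8 -181.4]
 [ 421.2  152.6]]
knob [523.66918036 -27.34599078] hinge [array([485.95244896, 117.44730425]), array([485.01491101, 116.7429899 ])]
start [494.91288537 311.95854416  60.        ]
stop [486.11843592 371.7087572   57.        ]
driver [ 415.14182564 -124.75737421   15.        ]
```

```bash
cat > go.py <<'E'
# rows for waypoints x,y,z,theta[,step_mm]; theta: tool y axis = (-sin,cos); starts at the measured pose
import sys
from h import *
o=manip.get_obs(); p=np.array(o['tool_pos']); R=np.array(o['tcp_rot']); th=np.arctan2(-R[0,1],R[1,1])
print('t',round(o['clock'],2),'pos',p.round(1),'th',round(th,3),'F',np.round(o['wrist_force'],1),'gap',round(o['finger_gap'],3),'ff',np.round(o['finger_force'],1),'q1,6',round(o['q'][0],2),round(o['q'][5],2))
rows=[]
for a in sys.argv[1:]:
    w=[float(s) for s in a.split(',')]; st=w[4] if len(w)>4 else 48
    d=np.array(w[:3])-p; dt=w[3]-th; n=max(1,int(np.ceil(max(np.linalg.norm(d)/st,abs(dt)/.145)-.02)))
    for i in range(n):
        e=d/n; t=th+dt*i/n; c,s=np.cos(t),np.sin(t)
        rows.append([round(float(v),4)+0 for v in (-(c*e[0]+s*e[1])/1e3,(-s*e[0]+c*e[1])/1e3,-e[2]/1e3,0,0,-dt/n)])
    p=np.array(w[:3]); th=w[3]
for i in range(0,len(rows),8): print(str(rows[i:i+8]).replace('.0,',','))
E
python3 go.py 450,300,220,-0.5 524,-27,215,-0.7 524,-27,131,-0.7
```

```text
t 0.15 pos [149.8 554.6 230.6] th -0.264 F [-0.5  0.2 -0.3] gap 1.0 ff 0.0 q1,6 1.23 -0.07
[[-0.0396, -0.0186, 0.0012, 0, 0, 0.0262], [-0.0401, -0.0176, 0.0012, 0, 0, 0.0262], [-0.0405, -0.0165, 0.0012, 0, 0, 0.0262], [-0.0409, -0.0154, 0.0012, 0, 0, 0.0262], [-0.0413, -0.0144, 0.0012, 0, 0, 0.0262], [-0.0417, -0.0133, 0.0012, 0, 0, 0.0262], [-0.042, -0.0122, 0.0012, 0, 0, 0.0262], [-0.0423, -0.0111, 0.0012, 0, 0, 0.0262]]
[[-0.0426, -0.01, 0.0012, 0, 0, 0.0262], [-0.0317, -0.0359, 0.0007, 0, 0, 0.0286], [-0.0327, -0.035, 0.0007, 0, 0, 0.0286], [-0.0337, -0.0341, 0.0007, 0, 0, 0.0286], [-0.0346, -0.0331, 0.0007, 0, 0, 0.0286], [-0.0356, -0.0321, 0.0007, 0, 0, 0.0286], [-0.0365, -0.0311, 0.0007, 0, 0, 0.0286], [-0.0373, -0.03, 0.0007, 0, 0, 0.0286]]
[[0, 0, 0.042, 0, 0, 0.0], [0, 0, 0.042, 0, 0, 0.0]]
```

Emit:
step_arm:
  steps:
    - [-0.04, -0.019, 0.001, 0, 0, 0.026]
    - [-0.04, -0.018, 0.001, 0, 0, 0.026]
    - [-0.0405, -0.0165, 0.001, 0, 0, 0.026]
    - [-0.041, -0.0155, 0.001, 0, 0, 0.026]
    - [-0.041, -0.0145, 0.001, 0, 0, 0.026]
    - [-0.042, -0.013, 0.001, 0, 0, 0.026]
    - [-0.042, -0.012, 0.001, 0, 0, 0.026]
    - [-0.042, -0.011, 0.001, 0, 0, 0.026]
  grip: 0.045

```text
clock: 0.95
tool_pos: [418.1, 327.1, 223.1]
tcp_rot: [[-0.89, 0.455, -0.0], [0.455, 0.89, -0.0], [0.0, -0.0, -1.0]]
wrist_force: [0.3, -0.3, -0.9]
finger_gap: 0.526
finger_force: 0.0
```

Emit:
step_arm:
  steps:
    - [-0.043, -0.01, 0.001, 0, 0, 0.026]
    - [-0.032, -0.036, 0.001, 0, 0, 0.029]
    - [-0.033, -0.035, 0.001, 0, 0, 0.029]
    - [-0.034, -0.034, 0.001, 0, 0, 0.029]
    - [-0.035, -0.033, 0.001, 0, 0, 0.029]
    - [-0.036, -0.032, 0.001, 0, 0, 0.029]
    - [-0.0365, -0.031, 0.001, 0, 0, 0.029]
    - [-0.037, -0.03, 0.001, 0, 0, 0.029]

```text
clock: 1.75
tool_pos: [526.5, -29.4, 215.1]
tcp_rot: [[-0.763, 0.646, -0.0], [0.646, 0.763, 0.0], [0.0, 0.0, -1.0]]
wrist_force: [1.1, 1.3, 1.2]
finger_gap: 0.524
finger_force: 0.0
```

```bash
python3 go.py 524,-27,131,-0.7; python3 -c "
from h import *
snap('wrist','w1.png')"
```

```text
t 1.75 pos [526.5 -29.4 215.1] th -0.702 F [1.1 1.3 1.2] gap 0.524 ff 0.0 q1,6 -0.14 -1.0
[[0.0017, 0.0001, 0.0421, 0, 0, -0.001], [0.0017, 0.0001, 0.0421, 0, 0, -0.001]]
```

View pics/w1.png

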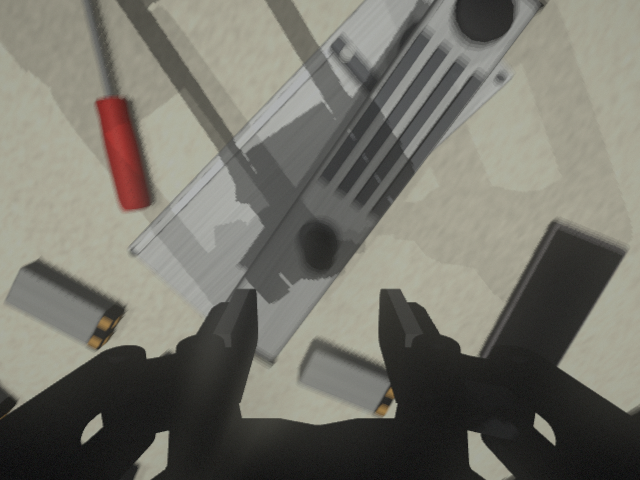

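The wrist view shows the knob at (320,240), midway between the finger tips at (240,310) and (400,310). I'll verify by projecting it, then work out the arc.

```bash
python3 - <<'E'
from h import *
c=manip.get_calibration('wrist')
print(px2w(c,320,240,156),px2w(c,485,15,120), w2px(c,[526.5,-29.4,215]))
H=np.array([485.5,117.]);n=np.array([.646,.763])
for l in np.arange(.2,1.46,.15):
    a=-np.pi/2+.06+l; k=H+150*np.array([np.cos(a),np.sin(a)]); print(round(l,2),(k+13.5*n).round(1))
E
python3 go.py 524,-27,131,-0.7 544,-18,131,-0.7 585,-2,131,-0.7 616,26,131,-0.7  637,60,131,-0.7 644,100,131,-.7 643,110,131,-.7
```

```text
[520.57481868 -28.98096417 156.        ] [491.41849553 108.52038862 120.        ] [329.53520064 294.38682247]
0.2 [532.8 -17.7]
0.35 [554.  -10.3]
0.5 [5.739e+02 2.000e-01]
0.65 [592.   13.5]
0.8 [607.9  29.4]
0.95 [621.2  47.5]
1.1 [631.7  67.4]
1.25 [639.1  88.6]
1.4 [643.3 110.7]
t 1.8 pos [528.8 -36.8 215.1] th -0.707 F [ 0.7 -4.2 -1.1] gap 0.523 ff 0.0 q1,6 -0.14 -1.01
[[0.005, 0.0022, 0.0421, 0, 0, -0.0033], [0.005, 0.0022, 0.0421, 0, 0, -0.0033], [-0.0095, 0.0198, 0, 0, 0, 0.0], [-0.0211, 0.0387, 0, 0, 0, 0.0], [-0.0057, 0.0414, 0, 0, 0, 0.0], [0.0058, 0.0395, 0, 0, 0, 0.0], [0.0204, 0.0351, 0, 0, 0, 0.0], [0.0072, 0.007, 0, 0, 0, 0.0]]
```

Emit:
step_arm:
  steps:
    - [0.005, 0.002, 0.042, 0, 0, 0]
    - [0.005, 0.002, 0.042, 0, 0, 0]
    - [0, 0, 0, 0, 0, 0]

```text
clock: 2.1
tool_pos: [515.9, -17.3, 126.4]
tcp_rot: [[-0.764, 0.645, -0.013], [0.645, 0.764, 0.002], [0.011, -0.007, -1.0]]
wrist_force: [-1.1, 0.5, 0.1]
finger_gap: 0.527
finger_force: 0.0
```

```bash
python3 go.py 543,-18,131,-0.7 560,-7,131,-.7 577,3,131,-.7 593,15,131,-0.7 608,30,131,-.7  621,47,131,-0.7 632,67,131,-.7 639,89,131,-.7 643,110,131,-.7
```

```text
t 2.1 pos [515.9 -17.3 126.4] th -0.701 F [-1.1  0.5  0.1] gap 0.527 ff 0.0 q1,6 -0.12 -0.99
[[-0.0212, 0.0169, -0.0046, 0, 0, -0.0012], [-0.0059, 0.0194, 0, 0, 0, 0.0], [-0.0066, 0.0186, 0, 0, 0, 0.0], [-0.0045, 0.0195, 0, 0, 0, 0.0], [-0.0018, 0.0211, 0, 0, 0, 0.0], [0.001, 0.0214, 0, 0, 0, 0.0], [0.0045, 0.0224, 0, 0, 0, 0.0], [0.0088, 0.0213, 0, 0, 0, 0.0]]
[[0.0105, 0.0186, 0, 0, 0, 0.0]]
```

Emit:
step_arm:
  steps:
    - [-0.021, 0.017, -0.004, 0, 0, 0]
    - [-0.006, 0.019, 0, 0, 0, 0]
    - [-0.0065, 0.0185, 0, 0, 0, 0]
    - [-0.0045, 0.0195, 0, 0, 0, 0]
    - [-0.002, 0.021, 0, 0, 0, 0]
    - [0.001, 0.0215, 0, 0, 0, 0]
    - [0.0045, 0.0225, 0, 0, 0, 0]
    - [0.009, 0.0215, 0, 0, 0, 0]

```text
clock: 2.9
tool_pos: [646.3, 88.6, 137.5]
tcp_rot: [[-0.765, 0.645, 0.003], [0.645, 0.765, -0.001], [-0.003, 0.001, -1.0]]
wrist_force: [-0.5, -0.9, 0.6]
finger_gap: 0.526
finger_force: 0.6
```

Emit:
step_arm:
  steps:
    - [0.0105, 0.0185, 0, 0, 0, 0]
    - [0, 0, 0, 0, 0, 0]
    - [0, 0, 0, 0, 0, 0]
    - [0, 0, 0, 0, 0, 0]

```text
clock: 3.3
tool_pos: [648.3, 108.6, 136.1]
tcp_rot: [[-0.764, 0.645, 0.001], [0.645, 0.764, -0.0], [-0.001, -0.0, -1.0]]
wrist_force: [0.7, -0.5, -0.0]
finger_gap: 0.526
finger_force: 0.0
```

```bash
python3 go.py 643,111,215,-0.7 665,-111,150,0.43 665,-111,40,.43
```

```text
t 3.3 pos [648.3 108.6 136.1] th -0.701 F [ 0.7 -0.5 -0. ] gap 0.526 ff 0.0 q1,6 0.1 -0.77
[[0.0028, -0.0008, -0.0394, 0, 0, -0.0004], [0.0028, -0.0008, -0.0394, 0, 0, -0.0004], [-0.02, -0.0195, 0.0081, 0, 0, -0.1412], [-0.017, -0.0221, 0.0081, 0, 0, -0.1412], [-0.0138, -0.0243, 0.0081, 0, 0, -0.1412], [-0.0102, -0.0259, 0.0081, 0, 0, -0.1412], [-0.0065, -0.0271, 0.0081, 0, 0, -0.1412], [-0.0026, -0.0278, 0.0081, 0, 0, -0.1412]]
[[0.0014, -0.0279, 0.0081, 0, 0, -0.1412], [0.0053, -0.0274, 0.0081, 0, 0, -0.1412], [0, 0, 0.0367, 0, 0, 0.0], [0, 0, 0.0367, 0, 0, 0.0], [0, 0, 0.0367, 0, 0, 0.0]]
```

Emit:
step_arm:
  steps:
    - [0, 0, -0.04, 0, 0, 0]
    - [0, 0, -0.04, 0, 0, 0]
    - [-0.02, -0.0195, 0.008, 0, 0, -0.141]
    - [-0.017, -0.022, 0.008, 0, 0, -0.141]
    - [-0.014, -0.024, 0.008, 0, 0, -0.141]
    - [-0.01, -0.026, 0.008, 0, 0, -0.141]
    - [-0.0065, -0.027, 0.008, 0, 0, -0.141]
    - [-0.0025, -0.028, 0.008, 0, 0, -0.141]

```text
clock: 4.1
tool_pos: [664.1, -59.6, 167.4]
tcp_rot: [[-0.989, -0.149, -0.0], [-0.149, 0.989, -0.0], [0.0, -0.0, -1.0]]
wrist_force: [0.2, 0.6, 0.1]
finger_gap: 0.527
finger_force: 0.0
```

Emit:
step_arm:
  steps:
    - [0.0015, -0.028, 0.008, 0, 0, -0.141]
    - [0.0055, -0.0275, 0.008, 0, 0, -0.141]
    - [0, 0, 0, 0, 0, 0]
    - [0, 0, 0, 0, 0, 0]
    - [0, 0, 0, 0, 0, 0]
    - [0, 0, 0, 0, 0, 0]
  grip: 0.07

```text
clock: 4.7
tool_pos: [669.7, -112.2, 151.9]
tcp_rot: [[-0.91, -0.414, 0.001], [-0.414, 0.91, 0.0], [-0.001, -0.0, -1.0]]
wrist_force: [-0.1, 0.7, -0.6]
finger_gap: 0.819
finger_force: 0.0
```

```bash
python3 go.py 665,-111,40,.43; python3 -c "
from h import *
snap('wrist','w2.png');snap('top','t2.png')"
```

```text
t 4.7 pos [ 669.7 -112.2  151.9] th 0.427 F [-0.1  0.7 -0.6] gap 0.819 ff 0.0 q1,6 -0.23 -2.23
[[0.0013, 0.001, 0.0373, 0, 0, -0.0009], [0.0013, 0.001, 0.0373, 0, 0, -0.0009], [0.0013, 0.001, 0.0373, 0, 0, -0.0009]]
```

View pics/w2.png

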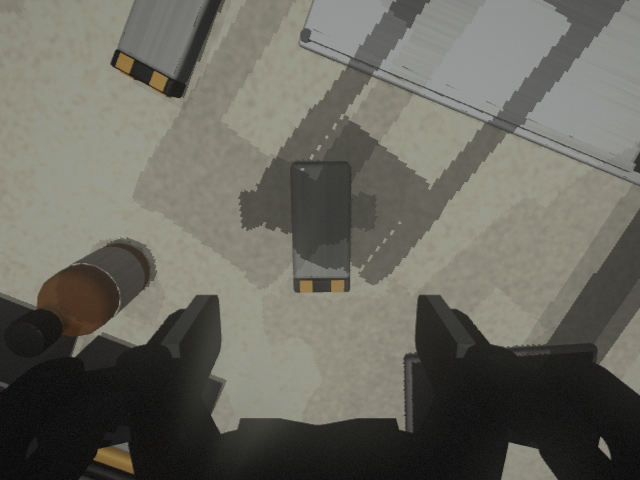

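The wrist view shows module A with top corners near (292,163), (351,163), (350,292), (294,292), caps nearer the fingers. It is roughly centred, and I'll compute the position.

```bash
cat > mw.py <<'E'
# module pose from a wrist picture: f z u,v x4 : order cap-left,cap-right,tail-right,tail-left (any consistent; long axis first)
import sys
from h import *
def pose(f,z,q,n='wrist'):
    c=manip.get_calibration(n); c['world_to_cam']=np.load('pics/'+f+'.npy')
    w=np.array([px2w(c,u,v,z)[:2] for u,v in q]); l=(w[0]+w[1]-w[2]-w[3])/2; s=(w[1]+w[2]-w[0]-w[3])/2
    a=np.arctan2(l[1],l[0]); b=np.arctan2(s[1],s[0])
    print(f,w.mean(0).round(1),'len',np.linalg.norm(l).round(1),np.linalg.norm(s).round(1),'ang',a.round(3),'s-ang',b.round(3))
    return c,w
E
python3 - <<'E'
from mw import *
pose('w2.png',24,[(294,292),(350,292),(351,163),(292,163)])
# jig far lip corner from same picture (jig -y,+x corner) at z=6..10
c,_=pose('w2.png',24,[(294,292),(350,292),(351,163),(292,163)])
print(px2w(c,301,43,6),w2px(c,[669.7,-112.2,24]))
im=cv2.imread('pics/t2.png'); cv2.imwrite('pics/t2c.png',cv2.resize(im[140:300,225:505],None,fx=2.857,fy=2.857,interpolation=cv2.INTER_CUBIC))
E
```

```text
w2.png [ 668.6 -109.3] len 89.7 38.9 ang 0.433 s-ang 1.998
w2.png [ 668.6 -109.3] len 89.7 38.9 ang 0.433 s-ang 1.998
[ 565.2856774  -171.09451593    6.        ] [317.16178222 229.91316934]
```

View pics/t2c.png

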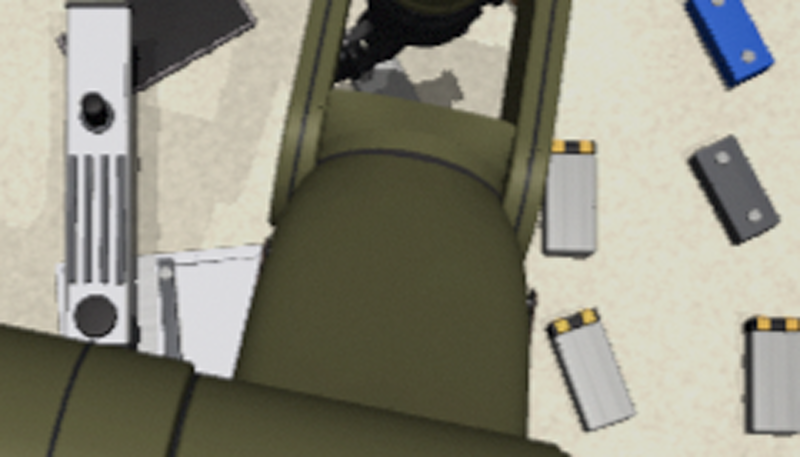

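Lamp now reads about 1.5 rad, clear of the lane. Grasping module A.

Emit:
step_arm:
  steps:
    - [0.001, 0.0025, 0.04, 0, 0, 0]
    - [0, 0, 0.04, 0, 0, 0]
    - [0, 0, 0.035, 0, 0, 0]
    - [0, 0, 0.02, 0, 0, 0]
    - [0, 0, 0.012, 0, 0, 0]
    - [0, 0, 0, 0, 0, 0]
    - [0, 0, 0, 0, 0, 0]

```text
clock: 5.5
tool_pos: [668.7, -111.1, 5.2]
tcp_rot: [[-0.91, -0.415, 0.001], [-0.415, 0.91, -0.0], [-0.001, -0.001, -1.0]]
wrist_force: [0.4, 1.2, 0.2]
finger_gap: 0.82
finger_force: 0.0
```

Emit:
step_arm:
  steps:
    - [0, 0, 0, 0, 0, 0]
    - [0, 0, 0, 0, 0, 0]
    - [0, 0, 0, 0, 0, 0]
    - [0, 0, 0, 0, 0, 0]
    - [0, 0, 0, 0, 0, 0]
  grip: 0.03

```text
clock: 6.0
tool_pos: [669.2, -111.6, 6.3]
tcp_rot: [[-0.91, -0.414, 0.003], [-0.414, 0.91, -0.001], [-0.003, -0.002, -1.0]]
wrist_force: [-0.5, 1.0, 6.1]
finger_gap: 0.452
finger_force: 63.2
```

```bash
python3 go.py 668,-110,90,.43 490,15,80,.06 490,15,9,.06
```

```text
t 6.0 pos [ 669.2 -111.6    6.3] th 0.427 F [-0.5  1.   6.1] gap 0.452 ff 63.2 q1,6 -0.23 -2.23
[[0.0002, 0.001, -0.0419, 0, 0, -0.0014], [0.0002, 0.001, -0.0419, 0, 0, -0.0014], [0.0219, 0.0376, 0.002, 0, 0, 0.074], [0.0247, 0.0358, 0.002, 0, 0, 0.074], [0.0272, 0.0339, 0.002, 0, 0, 0.074], [0.0297, 0.0318, 0.002, 0, 0, 0.074], [0.0319, 0.0295, 0.002, 0, 0, 0.074], [0, 0, 0.0355, 0, 0, 0.0]]
[[0, 0, 0.0355, 0, 0, 0.0]]
```

Emit:
step_arm:
  steps:
    - [0, 0, -0.03, 0, 0, 0]
    - [0, 0, -0.045, 0, 0, 0]
    - [0.022, 0.0375, 0.002, 0, 0, 0.074]
    - [0.0245, 0.036, 0.002, 0, 0, 0.074]
    - [0.027, 0.034, 0.002, 0, 0, 0.074]
    - [0.03, 0.032, 0.002, 0, 0, 0.074]
    - [0.032, 0.0295, 0.002, 0, 0, 0.074]
    - [0, 0, 0, 0, 0, 0]

```text
clock: 6.8
tool_pos: [480.4, 17.3, 68.2]
tcp_rot: [[-0.998, -0.058, -0.012], [-0.058, 0.998, 0.002], [0.012, 0.002, -1.0]]
wrist_force: [-0.3, -0.8, -2.6]
finger_gap: 0.453
finger_force: 62.2
```

Emit:
step_arm:
  steps:
    - [0, 0, 0, 0, 0, 0]
    - [0, 0, 0, 0, 0, 0]
    - [0, 0, 0, 0, 0, 0]
    - [0, 0, 0, 0, 0, 0]

```text
clock: 7.2
tool_pos: [491.3, 14.0, 69.4]
tcp_rot: [[-0.998, -0.056, 0.001], [-0.056, 0.998, -0.0], [-0.001, -0.0, -1.0]]
wrist_force: [-1.4, -0.3, -1.5]
finger_gap: 0.452
finger_force: 62.2
```

```bash
python3 go.py 493,18,80,.06; python3 -c "
from h import *
snap('wrist','w3.png')"
```

```text
t 7.2 pos [491.3  14.   69.4] th 0.056 F [-1.4 -0.3 -1.5] gap 0.452 ff 62.2 q1,6 -0.06 -1.68
[[-0.0019, 0.0039, -0.0106, 0, 0, -0.0035]]
```

View pics/w3.png

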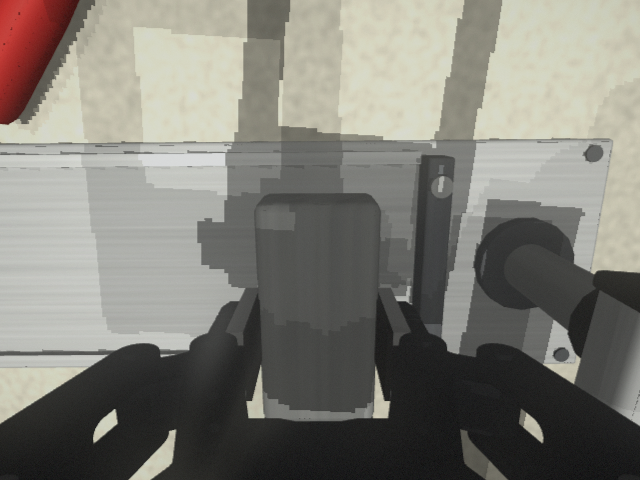

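Run:
```python
from mw import *
c=manip.get_calibration('wrist'); c['world_to_cam']=np.load('pics/w3.png.npy')
for n,u,v,z in [('edge',5,143,6),('edge',400,140,6),('corner',611,139,6),('farcorner',575,362,6),('lipin',5,166,10),('lipin',400,166,10),('farlip',20,353,10),('face',420,160,6),('face',414,320,6),('ftop',428,157,24),('stopR',454,157,24),
 ('modtail',257,200,48+24-3),('modtail',379,200,72),('screw1',594,153,6),('screw2',562,354,6)]:
    print(n,px2w(c,u,v,z)[:2].round(1))
```

```text
edge [ 440.5 -141.5]
edge [428.3  50.8]
corner [422.1 153.3]
farcorner [543.9 162.4]
lipin [ 451.2 -140.1]
lipin [440.4  51.4]
farlip [ 553.2 -146.2]
face [437.3  61.7]
face [523.2  68.8]
ftop [434.7  60.7]
stopR [434.1  72.3]
modtail [450.6  -9.4]
modtail [447.7  32.9]
screw1 [429.1 146.6]
screw2 [539.3 154. ]
```

```bash
python3 - <<'E'
from mw import *
c=manip.get_calibration('wrist'); c['world_to_cam']=np.load('pics/w3.png.npy')
for n,u,v,z in [('modtail',257,203,87),('modtail',379,203,87),('mt',257,196,85),('mt',379,196,85)]:
    print(n,px2w(c,u,v,z)[:2].round(1))
E
python3 go.py 492,16,30,.06 492,16,13,.06
```

```text
modtail [448.3  -6.8]
modtail [446.2  30.6]
mt [446.5  -7.2]
mt [444.4  30.7]
t 7.25 pos [491.   14.1  69.3] th 0.056 F [-0.2  0.3 -2.3] gap 0.451 ff 62.2 q1,6 -0.06 -1.68
[[-0.0011, 0.0019, 0.0393, 0, 0, -0.0036], [0, 0, 0.017, 0, 0, 0.0]]
```

Emit:
step_arm:
  steps:
    - [-0.002, 0, 0.03, 0, 0, -0.005]
    - [0, 0, 0.015, 0, 0, 0]
    - [0, 0, 0.008, 0, 0, 0]
    - [0, 0, 0.003, 0, 0, 0]
    - [0, 0, 0, 0, 0, 0]
    - [0, 0, 0, 0, 0, 0]

```text
clock: 7.85
tool_pos: [492.6, 14.6, 13.8]
tcp_rot: [[-0.998, -0.062, 0.001], [-0.062, 0.998, -0.0], [-0.001, -0.0, -1.0]]
wrist_force: [0.8, 1.7, -1.6]
finger_gap: 0.453
finger_force: 62.2
```

```bash
python3 go.py 493,14,12.5,.063
```

```text
t 7.85 pos [492.6  14.6  13.8] th 0.062 F [ 0.8  1.7 -1.6] gap 0.453 ff 62.2 q1,6 -0.06 -1.69
[[-0.0003, -0.0007, 0.0013, 0, 0, -0.0009]]
```

Emit:
step_arm:
  steps:
    - [0, 0, 0.001, 0, 0, 0]
    - [0, 0, 0, 0, 0, 0]
    - [0, 0, 0, 0, 0, 0]
    - [0, 0, -0.02, 0, 0, 0]
    - [0, 0, -0.025, 0, 0, 0]
    - [0, 0, 0, 0, 0, 0]
  grip: 0.055

```text
clock: 8.45
tool_pos: [494.5, 14.6, 60.1]
tcp_rot: [[-0.998, -0.062, 0.006], [-0.062, 0.998, -0.0], [-0.006, -0.001, -1.0]]
wrist_force: [-0.4, 0.6, 0.4]
finger_gap: 0.644
finger_force: 0.0
```

Emit:
step_arm:
  steps:
    - [0, -0.025, 0, 0, 0, 0]
    - [0, -0.025, 0, 0, 0, 0]
    - [0, 0, 0, 0, 0, 0]
    - [0, 0, 0, 0, 0, 0]
    - [0, 0, 0.025, 0, 0, 0]
    - [0, 0, 0.015, 0, 0, 0]
    - [0, 0, 0, 0, 0, 0]
  grip: 0

```text
clock: 9.15
tool_pos: [492.9, -34.0, 15.5]
tcp_rot: [[-0.998, -0.063, -0.005], [-0.063, 0.998, 0.001], [0.005, 0.001, -1.0]]
wrist_force: [-0.8, 0.3, -0.1]
finger_gap: -0.001
finger_force: 0.0
```

Emit:
step_arm:
  steps:
    - [0, 0.01, 0, 0, 0, 0]
    - [0, 0.01, 0, 0, 0, 0]
    - [0, 0.008, 0, 0, 0, 0]
    - [0, 0.006, 0, 0, 0, 0]
    - [0, 0, 0, 0, 0, 0]
    - [0, 0, 0, 0, 0, 0]

```text
clock: 9.75
tool_pos: [493.1, -0.9, 17.6]
tcp_rot: [[-0.998, -0.063, 0.0], [-0.063, 0.998, 0.0], [-0.0, -0.0, -1.0]]
wrist_force: [0.2, -0.5, 0.5]
finger_gap: -0.001
finger_force: 0.0
```

```bash
python3 go.py 493,10,13,.063
```

```text
t 9.75 pos [493.1  -0.9  17.6] th 0.063 F [ 0.2 -0.5  0.5] gap -0.001 ff 0.0 q1,6 -0.09 -1.72
[[-0.0006, 0.0108, 0.0046, 0, 0, -0.0001]]
```

Pushing on gently until force shows contact with the stop.

Emit:
step_arm:
  steps:
    - [0, 0.005, 0.001, 0, 0, 0]
    - [0, 0.003, 0, 0, 0, 0]
    - [0, 0, 0, 0, 0, 0]
    - [0, 0, 0, 0, 0, 0]

```text
clock: 10.15
tool_pos: [492.3, 6.8, 16.2]
tcp_rot: [[-0.998, -0.062, -0.0], [-0.062, 0.998, 0.0], [0.0, 0.0, -1.0]]
wrist_force: [-0.3, 0.2, -0.3]
finger_gap: 0.002
finger_force: 0.0
```

Emit:
step_arm:
  steps:
    - [0, 0.0015, 0, 0, 0, 0]
    - [0, 0.0015, 0, 0, 0, 0]
    - [0, 0, 0, 0, 0, 0]
    - [0, 0, 0, 0, 0, 0]

```text
clock: 10.55
tool_pos: [492.2, 9.8, 16.3]
tcp_rot: [[-0.998, -0.062, -0.0], [-0.062, 0.998, 0.0], [0.0, 0.0, -1.0]]
wrist_force: [-0.0, 0.1, -0.2]
finger_gap: 0.001
finger_force: 0.1
```

Emit:
step_arm:
  steps:
    - [0, 0.0015, 0, 0, 0, 0]
    - [0, 0.0015, 0, 0, 0, 0]
    - [0, 0, 0, 0, 0, 0]
    - [0, 0, 0, 0, 0, 0]

```text
clock: 10.95
tool_pos: [492.4, 10.9, 16.5]
tcp_rot: [[-0.998, -0.064, 0.0], [-0.064, 0.998, -0.003], [-0.0, -0.003, -1.0]]
wrist_force: [-0.0, -9.6, 1.0]
finger_gap: 0.0
finger_force: 4.5
```

Contact with the stop (9.6 N) at pusher y ≈ 10.9. Next, module B.

Emit:
step_arm:
  steps:
    - [0, -0.008, 0, 0, 0, 0]
    - [0, 0, -0.045, 0, 0, 0]
    - [0, 0, -0.045, 0, 0, 0]
    - [0, 0, -0.045, 0, 0, 0]
  grip: 0.07

```text
clock: 11.35
tool_pos: [491.9, 4.9, 152.4]
tcp_rot: [[-0.998, -0.062, -0.002], [-0.062, 0.998, 0.001], [0.002, 0.001, -1.0]]
wrist_force: [1.3, 0.5, -0.5]
finger_gap: 0.676
finger_force: 0.0
```

```bash
python3 go.py 584,-248,150,-.04
```

```text
t 11.35 pos [491.9   4.9 152.4] th 0.062 F [ 1.3  0.5 -0.5] gap 0.676 ff 0.0 q1,6 -0.08 -1.71
[[-0.0127, -0.043, 0.0004, 0, 0, 0.017], [-0.0134, -0.0428, 0.0004, 0, 0, 0.017], [-0.0142, -0.0426, 0.0004, 0, 0, 0.017], [-0.0149, -0.0423, 0.0004, 0, 0, 0.017], [-0.0156, -0.0421, 0.0004, 0, 0, 0.017], [-0.0163, -0.0418, 0.0004, 0, 0, 0.017]]
```

Emit:
step_arm:
  steps:
    - [-0.0125, -0.043, 0, 0, 0, 0.017]
    - [-0.0135, -0.043, 0, 0, 0, 0.017]
    - [-0.014, -0.0425, 0, 0, 0, 0.017]
    - [-0.015, -0.0425, 0, 0, 0, 0.017]
    - [-0.0155, -0.042, 0, 0, 0, 0.017]
    - [-0.016, -0.042, 0, 0, 0, 0.017]
    - [0, 0, 0, 0, 0, 0]
    - [0, 0, 0, 0, 0, 0]

```text
clock: 12.15
tool_pos: [583.8, -249.3, 150.6]
tcp_rot: [[-0.999, 0.042, -0.001], [0.042, 0.999, 0.001], [0.001, 0.001, -1.0]]
wrist_force: [-0.2, -0.4, -0.1]
finger_gap: 0.821
finger_force: 0.0
```

Emit:
step_arm:
  steps:
    - [0, 0, 0, 0, 0, 0]
    - [0, 0, 0, 0, 0, 0]

```text
clock: 12.35
tool_pos: [583.4, -247.0, 151.2]
tcp_rot: [[-0.999, 0.039, -0.001], [0.039, 0.999, 0.001], [0.001, 0.001, -1.0]]
wrist_force: [-0.2, -0.0, 0.2]
finger_gap: 0.817
finger_force: 0.0
```

```bash
python3 go.py
python3 - <<'E'
from h import *
im,c=snap('wrist','w4.png')
E
```

```text
t 12.35 pos [ 583.4 -247.   151.2] th -0.039 F [-0.2 -0.   0.2] gap 0.817 ff 0.0 q1,6 -0.47 -2.0
```

View pics/w4.png

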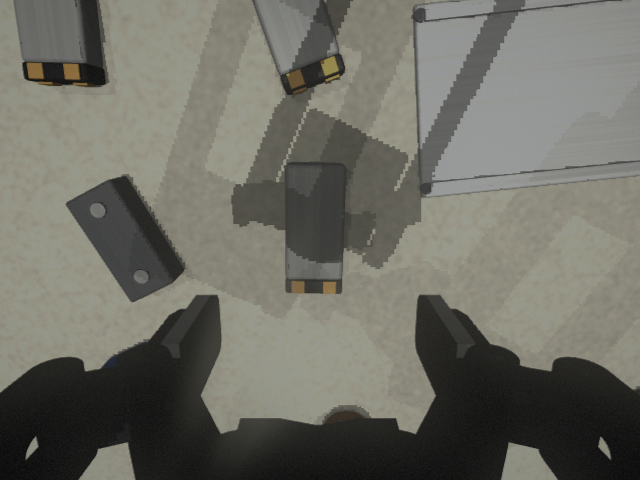

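Module B corners are (286,292), (342,292), (345,163), (286,163). The block top is about (67,204), (113,180), (177,277), (133,300).

```bash
python3 - <<'E'
from mw import *
pose('w4.png',24,[(286,292),(342,292),(345,163),(286,163)])
pose('w4.png',26,[(133,300),(177,277),(113,180),(67,204)])
E
python3 go.py
```

```text
w4.png [ 583.  -248.7] len 89.4 38.8 ang -0.052 s-ang 1.532
w4.png [ 585.6 -378.1] len 76.3 36.3 ang 0.447 s-ang 2.002
t 12.4 pos [ 583.6 -247.   151.3] th -0.038 F [ 0.6 -0.3  0.8] gap 0.82 ff 0.0 q1,6 -0.47 -2.0
```

Emit:
step_arm:
  steps:
    - [0, -0.001, 0.04, 0, 0, 0]
    - [0, 0, 0.04, 0, 0, 0]
    - [0, 0, 0.035, 0, 0, 0]
    - [0, 0, 0.02, 0, 0, 0]
    - [0, 0, 0.01, 0, 0, 0]
    - [0, 0, 0, 0, 0, 0]

```text
clock: 13.0
tool_pos: [583.2, -248.4, 5.2]
tcp_rot: [[-0.999, 0.039, -0.002], [0.039, 0.999, 0.001], [0.003, 0.001, -1.0]]
wrist_force: [-0.4, 1.0, 0.2]
finger_gap: 0.823
finger_force: 0.0
```

Emit:
step_arm:
  steps:
    - [0, 0, 0, 0, 0, 0]
    - [0, 0, 0, 0, 0, 0]
    - [0, 0, 0, 0, 0, 0]
    - [0, 0, 0, 0, 0, 0]
    - [0, 0, 0, 0, 0, 0]
  grip: 0.03

```text
clock: 13.5
tool_pos: [585.6, -250.3, 8.4]
tcp_rot: [[-0.999, 0.04, 0.004], [0.04, 0.999, -0.002], [-0.004, -0.001, -1.0]]
wrist_force: [0.3, 0.9, 6.4]
finger_gap: 0.451
finger_force: 62.9
```

```bash
python3 go.py 583,-247,80,-.04 494.5,-25,70,.063 494.5,-25,12.5,.063
```

```text
t 13.5 pos [ 585.6 -250.3    8.4] th -0.04 F [0.3 0.9 6.4] gap 0.451 ff 62.9 q1,6 -0.47 -2.0
[[0.0014, 0.0016, -0.0358, 0, 0, 0.0], [0.0014, 0.0016, -0.0358, 0, 0, 0.0], [0.0195, 0.0437, 0.002, 0, 0, -0.0206], [0.0186, 0.044, 0.002, 0, 0, -0.0206], [0.0176, 0.0444, 0.002, 0, 0, -0.0206], [0.0167, 0.0448, 0.002, 0, 0, -0.0206], [0.0158, 0.0451, 0.002, 0, 0, -0.0206], [0, 0, 0.0288, 0, 0, 0.0]]
[[0, 0, 0.0288, 0, 0, 0.0]]
```

Emit:
step_arm:
  steps:
    - [0, 0, -0.035, 0, 0, 0]
    - [0, 0, -0.04, 0, 0, 0]
    - [0.019, 0.044, 0.002, 0, 0, -0.0205]
    - [0.0185, 0.044, 0.002, 0, 0, -0.0205]
    - [0.0175, 0.0445, 0.002, 0, 0, -0.0205]
    - [0.0165, 0.045, 0.002, 0, 0, -0.0205]
    - [0.0155, 0.045, 0.002, 0, 0, -0.0205]
    - [0, 0, 0, 0, 0, 0]

```text
clock: 14.3
tool_pos: [491.1, -22.1, 70.8]
tcp_rot: [[-0.998, -0.067, -0.007], [-0.067, 0.998, 0.003], [0.007, 0.003, -1.0]]
wrist_force: [-0.5, 0.3, -2.2]
finger_gap: 0.453
finger_force: 61.9
```

Emit:
step_arm:
  steps:
    - [0, 0, 0, 0, 0, 0]
    - [0, 0, 0, 0, 0, 0]
    - [0, 0, 0, 0, 0, 0]

```text
clock: 14.6
tool_pos: [498.0, -28.2, 71.6]
tcp_rot: [[-0.998, -0.061, 0.001], [-0.061, 0.998, -0.0], [-0.001, -0.001, -1.0]]
wrist_force: [-0.5, -0.7, -2.7]
finger_gap: 0.451
finger_force: 61.9
```

```bash
python3 go.py 496,-24,40,.063 496,-24,14.5,.063
```

```text
t 14.6 pos [498.  -28.2  71.6] th 0.061 F [-0.5 -0.7 -2.7] gap 0.451 ff 61.9 q1,6 -0.14 -1.77
[[0.0017, 0.0044, 0.0316, 0, 0, -0.0017], [0, 0, 0.0255, 0, 0, 0.0]]
```

Emit:
step_arm:
  steps:
    - [0.002, 0.004, 0.03, 0, 0, 0]
    - [0, 0, 0.015, 0, 0, 0]
    - [0, 0, 0.009, 0, 0, 0]
    - [0, 0, 0.003, 0, 0, 0]
    - [0, 0, 0, 0, 0, 0]
    - [0, 0, 0, 0, 0, 0]

```text
clock: 15.2
tool_pos: [495.6, -23.9, 14.8]
tcp_rot: [[-0.998, -0.062, 0.002], [-0.062, 0.998, -0.0], [-0.002, -0.0, -1.0]]
wrist_force: [-0.0, -0.3, -2.6]
finger_gap: 0.445
finger_force: 61.9
```

Emit:
step_arm:
  steps:
    - [0, 0, 0.001, 0, 0, 0]
    - [0, 0, 0, 0, 0, 0]
    - [0, 0, 0, 0, 0, 0]
    - [0, 0, -0.02, 0, 0, 0]
    - [0, 0, -0.025, 0, 0, 0]
    - [0, 0, 0, 0, 0, 0]
  grip: 0.055

```text
clock: 15.8
tool_pos: [496.9, -23.4, 60.9]
tcp_rot: [[-0.998, -0.063, 0.006], [-0.063, 0.998, -0.001], [-0.006, -0.001, -1.0]]
wrist_force: [0.2, 0.1, 0.2]
finger_gap: 0.644
finger_force: 0.0
```

Emit:
step_arm:
  steps:
    - [0, -0.025, 0, 0, 0, 0]
    - [0, -0.025, 0, 0, 0, 0]
    - [0, 0, 0, 0, 0, 0]
    - [0, 0, 0, 0, 0, 0]
    - [0, 0, 0.025, 0, 0, 0]
    - [0, 0, 0.018, 0, 0, 0]
    - [0, 0, 0, 0, 0, 0]
  grip: 0

```text
clock: 16.5
tool_pos: [495.2, -71.7, 13.2]
tcp_rot: [[-0.998, -0.063, -0.006], [-0.063, 0.998, 0.002], [0.005, 0.002, -1.0]]
wrist_force: [-1.0, 0.4, 0.1]
finger_gap: 0.002
finger_force: 0.0
```

```bash
python3 go.py 495.5,-36,16,.063,8
```

```text
t 16.5 pos [495.2 -71.7  13.2] th 0.063 F [-1.   0.4  0.1] gap 0.002 ff 0.0 q1,6 -0.23 -1.86
[[-0.0005, 0.0071, -0.0006, 0, 0, 0.0001], [-0.0005, 0.0071, -0.0006, 0, 0, 0.0001], [-0.0005, 0.0071, -0.0006, 0, 0, 0.0001], [-0.0005, 0.0071, -0.0006, 0, 0, 0.0001], [-0.0005, 0.0071, -0.0006, 0, 0, 0.0001]]
```

Emit:
step_arm:
  steps:
    - [0, 0.009, -0.001, 0, 0, 0]
    - [0, 0.009, -0.001, 0, 0, 0]
    - [0, 0.009, 0, 0, 0, 0]
    - [0, 0.007, 0, 0, 0, 0]
    - [0, 0.005, 0, 0, 0, 0]
    - [0, 0.003, 0, 0, 0, 0]
    - [0, 0, 0, 0, 0, 0]
    - [0, 0, 0, 0, 0, 0]

```text
clock: 17.3
tool_pos: [494.8, -30.9, 17.3]
tcp_rot: [[-0.998, -0.062, -0.0], [-0.062, 0.998, 0.001], [0.0, 0.001, -1.0]]
wrist_force: [-0.8, 0.2, 0.7]
finger_gap: -0.002
finger_force: 0.0
```

Emit:
step_arm:
  steps:
    - [0, 0.0015, 0, 0, 0, 0]
    - [0, 0.001, 0, 0, 0, 0]
    - [0, 0, 0, 0, 0, 0]
    - [0, 0, 0, 0, 0, 0]

```text
clock: 17.7
tool_pos: [494.9, -29.1, 17.2]
tcp_rot: [[-0.998, -0.063, -0.0], [-0.063, 0.998, -0.0], [0.0, -0.0, -1.0]]
wrist_force: [-0.4, -4.0, 0.8]
finger_gap: -0.002
finger_force: 2.1
```

Emit:
step_arm:
  steps:
    - [0, 0.0015, 0, 0, 0, 0]
    - [0, 0, 0, 0, 0, 0]
    - [0, 0, 0, 0, 0, 0]

```text
clock: 18.0
tool_pos: [494.9, -28.9, 17.3]
tcp_rot: [[-0.998, -0.064, 0.0], [-0.064, 0.998, -0.002], [0.0, -0.002, -1.0]]
wrist_force: [-0.8, -9.5, -0.6]
finger_gap: 0.0
finger_force: 5.0
```

Emit:
step_arm:
  steps:
    - [0, -0.008, 0, 0, 0, 0]
    - [0, 0, -0.045, 0, 0, 0]
    - [0, 0, -0.045, 0, 0, 0]
    - [0, 0, -0.045, 0, 0, 0]
    - [0, 0, 0, 0, 0, 0]
  grip: 0.07

```text
clock: 18.5
tool_pos: [499.6, -35.2, 158.0]
tcp_rot: [[-0.998, -0.062, 0.012], [-0.062, 0.998, -0.001], [-0.012, -0.001, -1.0]]
wrist_force: [1.1, -0.1, 0.4]
finger_gap: 0.818
finger_force: 0.0
```

```bash
python3 go.py 446,-258,150,.33
```

```text
t 18.5 pos [499.6 -35.2 158. ] th 0.062 F [ 1.1 -0.1  0.4] gap 0.818 ff 0.0 q1,6 -0.16 -1.79
[[0.0135, -0.0438, 0.0016, 0, 0, -0.0535], [0.0158, -0.043, 0.0016, 0, 0, -0.0535], [0.0181, -0.0421, 0.0016, 0, 0, -0.0535], [0.0203, -0.0411, 0.0016, 0, 0, -0.0535], [0.0225, -0.0399, 0.0016, 0, 0, -0.0535]]
```

Emit:
step_arm:
  steps:
    - [0.013, -0.044, 0.001, 0, 0, -0.0535]
    - [0.015, -0.043, 0.001, 0, 0, -0.0535]
    - [0.0175, -0.042, 0, 0, 0, -0.0535]
    - [0.02, -0.041, 0, 0, 0, -0.0535]
    - [0.022, -0.04, 0, 0, 0, -0.0535]
    - [0, 0, 0, 0, 0, 0]
    - [0, 0, 0, 0, 0, 0]
    - [0, 0, 0, 0, 0, 0]

```text
clock: 19.3
tool_pos: [443.9, -256.1, 149.6]
tcp_rot: [[-0.946, -0.324, -0.001], [-0.324, 0.946, 0.002], [0.0, 0.002, -1.0]]
wrist_force: [0.5, 1.5, -0.4]
finger_gap: 0.821
finger_force: 0.0
```

```bash
python3 go.py
python3 - <<'E'
from h import *
im,c=snap('wrist','w5.png'); snap('top','t5.png')
E
```

```text
t 19.3 pos [ 443.9 -256.1  149.6] th 0.33 F [ 0.5  1.5 -0.4] gap 0.821 ff 0.0 q1,6 -0.61 -2.51
```

View pics/w5.png

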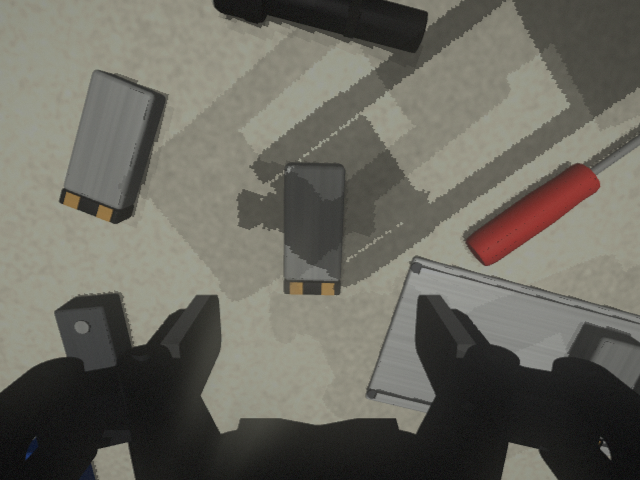

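Module C corners are (284,294), (339,294), (344,164), (286,164). D is at upper left, with corners about (60,203), (120,220), (155,92), (97,72).

```bash
python3 - <<'E'
from mw import *
pose('w5.png',24,[(284,294),(339,294),(344,164),(286,164)])
pose('w5.png',24,[(60,203),(120,220),(155,92),(97,72)])
E
python3 go.py
```

```text
w5.png [ 445.1 -258.2] len 89.8 37.9 ang 0.3 s-ang 1.9
w5.png [ 436.3 -399.6] len 87.2 37.8 ang -0.064 s-ang 1.592
t 19.4 pos [ 444.3 -255.9  149.9] th 0.332 F [-0.3 -0.3 -0.1] gap 0.822 ff 0.0 q1,6 -0.61 -2.51
```

Emit:
step_arm:
  steps:
    - [0, -0.002, 0.04, 0, 0, 0.018]
    - [0, 0, 0.04, 0, 0, 0]
    - [0, 0, 0.035, 0, 0, 0]
    - [0, 0, 0.018, 0, 0, 0]
    - [0, 0, 0.009, 0, 0, 0]
    - [0, 0, 0, 0, 0, 0]

```text
clock: 20.0
tool_pos: [444.7, -258.1, 7.4]
tcp_rot: [[-0.951, -0.309, -0.002], [-0.309, 0.951, 0.002], [0.001, 0.002, -1.0]]
wrist_force: [0.3, 0.5, 0.5]
finger_gap: 0.822
finger_force: 0.0
```

Emit:
step_arm:
  steps:
    - [0, 0, 0, 0, 0, 0]
    - [0, 0, 0, 0, 0, 0]
    - [0, 0, 0, 0, 0, 0]
    - [0, 0, 0, 0, 0, 0]
    - [0, 0, 0, 0, 0, 0]
  grip: 0.03

```text
clock: 20.5
tool_pos: [446.1, -260.0, 9.9]
tcp_rot: [[-0.952, -0.307, 0.003], [-0.307, 0.952, -0.001], [-0.002, -0.002, -1.0]]
wrist_force: [0.2, 1.6, 6.6]
finger_gap: 0.454
finger_force: 61.9
```

```bash
python3 go.py 445,-257,80,.31 498,-66,72,.063
python3 - <<'E'
from h import *
im=cv2.imread('pics/t5.png'); cv2.imwrite('pics/t5c.png',cv2.resize(im[190:300,230:420],None,fx=4,fy=4,interpolation=cv2.INTER_CUBIC))
E
```

```text
t 20.5 pos [ 446.1 -260.     9.9] th 0.312 F [0.2 1.6 6.6] gap 0.454 ff 61.9 q1,6 -0.61 -2.49
[[0.0001, 0.0016, -0.035, 0, 0, 0.001], [0.0001, 0.0016, -0.035, 0, 0, 0.001], [-0.0217, 0.0331, 0.0016, 0, 0, 0.0494], [-0.0201, 0.0342, 0.0016, 0, 0, 0.0494], [-0.0184, 0.0351, 0.0016, 0, 0, 0.0494], [-0.0166, 0.036, 0.0016, 0, 0, 0.0494], [-0.0148, 0.0368, 0.0016, 0, 0, 0.0494]]
```

View pics/t5c.png

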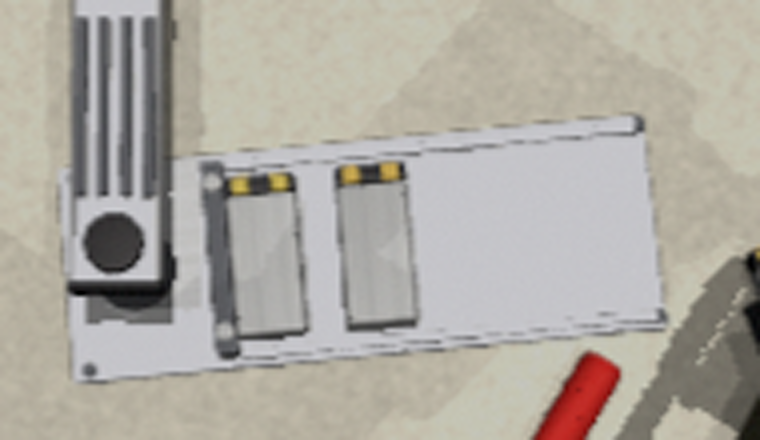

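Module 2 was knocked about 22 mm back from module 1 (rear edge near crop (414,240)). I'll place module 3 behind it and push both home together.

```bash
python3 - <<'E'
from h import *
c=manip.get_calibration('top')
for n,u,v in [('m1 front',228,260),('m1 rear',302,255),('m2 front',341,250),('m2 rear',412,245)]: print(n,px2w(c,230+u/4,190+v/4,30)[:2].round(1))
E
python3 go.py 445,-257,80,.31 499,-86,72,.063
```

```text
m1 front [484.3  62.9]
m1 rear [485.9  21.6]
m2 front [ 4.88e+02 -2.00e-01]
m2 rear [489.6 -39.8]
t 20.5 pos [ 446.1 -260.     9.9] th 0.312 F [0.2 1.6 6.6] gap 0.454 ff 61.9 q1,6 -0.61 -2.49
[[0.0001, 0.0016, -0.035, 0, 0, 0.001], [0.0001, 0.0016, -0.035, 0, 0, 0.001], [-0.0259, 0.0366, 0.002, 0, 0, 0.0617], [-0.0236, 0.0381, 0.002, 0, 0, 0.0617], [-0.0212, 0.0395, 0.002, 0, 0, 0.0617], [-0.0187, 0.0407, 0.002, 0, 0, 0.0617]]
```

Emit:
step_arm:
  steps:
    - [0, 0, -0.035, 0, 0, 0]
    - [0, 0.002, -0.038, 0, 0, 0]
    - [-0.026, 0.0365, 0.001, 0, 0, 0.062]
    - [-0.0235, 0.038, 0.001, 0, 0, 0.062]
    - [-0.021, 0.0395, 0.001, 0, 0, 0.062]
    - [-0.0185, 0.0405, 0.001, 0, 0, 0.062]
    - [0, 0, 0, 0, 0, 0]
    - [0, 0, 0, 0, 0, 0]

```text
clock: 21.3
tool_pos: [497.8, -86.1, 77.6]
tcp_rot: [[-0.998, -0.068, 0.0], [-0.068, 0.998, -0.001], [-0.0, -0.001, -1.0]]
wrist_force: [-0.0, 0.7, -2.9]
finger_gap: 0.445
finger_force: 61.7
```

Emit:
step_arm:
  steps:
    - [0, 0, 0, 0, 0, 0]
    - [0, 0, 0, 0, 0, 0]

```text
clock: 21.5
tool_pos: [497.5, -88.3, 77.4]
tcp_rot: [[-0.998, -0.063, 0.0], [-0.063, 0.998, -0.0], [-0.0, -0.0, -1.0]]
wrist_force: [-0.4, -0.0, -1.8]
finger_gap: 0.449
finger_force: 61.7
```

```bash
python3 go.py 499.5,-86,40,.063 499.5,-86,16,.063
```

```text
t 21.5 pos [497.5 -88.3  77.4] th 0.063 F [-0.4 -0.  -1.8] gap 0.449 ff 61.7 q1,6 -0.26 -1.89
[[-0.0022, 0.0022, 0.0374, 0, 0, -0.0003], [0, 0, 0.024, 0, 0, 0.0]]
```

Emit:
step_arm:
  steps:
    - [-0.002, 0.001, 0.035, 0, 0, 0]
    - [0, 0, 0.015, 0, 0, 0]
    - [0, 0, 0.008, 0, 0, 0]
    - [0, 0, 0.003, 0, 0, 0]
    - [0, 0, 0, 0, 0, 0]
    - [0, 0, 0, 0, 0, 0]

```text
clock: 22.1
tool_pos: [500.4, -86.6, 16.9]
tcp_rot: [[-0.998, -0.063, 0.002], [-0.063, 0.998, -0.0], [-0.002, -0.001, -1.0]]
wrist_force: [0.4, 0.5, -2.3]
finger_gap: 0.451
finger_force: 61.7
```

Emit:
step_arm:
  steps:
    - [0, 0, 0.001, 0, 0, 0]
    - [0, 0, 0, 0, 0, 0]
    - [0, 0, 0, 0, 0, 0]
    - [0, 0, -0.02, 0, 0, 0]
    - [0, 0, -0.025, 0, 0, 0]
    - [0, 0, 0, 0, 0, 0]
  grip: 0.055

```text
clock: 22.7
tool_pos: [502.2, -86.4, 63.1]
tcp_rot: [[-0.998, -0.064, 0.006], [-0.064, 0.998, -0.002], [-0.006, -0.002, -1.0]]
wrist_force: [0.7, 0.3, 0.3]
finger_gap: 0.644
finger_force: 0.0
```

Emit:
step_arm:
  steps:
    - [0, -0.025, 0, 0, 0, 0]
    - [0, -0.025, 0, 0, 0, 0]
    - [0, 0, 0, 0, 0, 0]
    - [0, 0, 0, 0, 0, 0]
    - [0, 0, 0.025, 0, 0, 0]
    - [0, 0, 0.018, 0, 0, 0]
    - [0, 0, 0, 0, 0, 0]
  grip: 0

```text
clock: 23.4
tool_pos: [500.4, -134.0, 15.1]
tcp_rot: [[-0.998, -0.065, -0.006], [-0.065, 0.998, 0.002], [0.005, 0.003, -1.0]]
wrist_force: [-0.7, 0.4, 0.4]
finger_gap: -0.002
finger_force: 0.0
```

```bash
python3 go.py 498,-71,17,.063,8
```

```text
t 23.4 pos [ 500.4 -134.    15.1] th 0.065 F [-0.7  0.4  0.4] gap -0.002 ff 0.0 q1,6 -0.34 -1.98
[[-0.0002, 0.0079, -0.0002, 0, 0, 0.0002], [-0.0002, 0.0079, -0.0002, 0, 0, 0.0002], [-0.0002, 0.0079, -0.0002, 0, 0, 0.0002], [-0.0002, 0.0079, -0.0002, 0, 0, 0.0002], [-0.0002, 0.0079, -0.0002, 0, 0, 0.0002], [-0.0002, 0.0079, -0.0002, 0, 0, 0.0002], [-0.0002, 0.0079, -0.0002, 0, 0, 0.0002], [-0.0002, 0.0079, -0.0002, 0, 0, 0.0002]]
```

Emit:
step_arm:
  steps:
    - [0, 0.009, 0, 0, 0, 0]
    - [0, 0.009, 0, 0, 0, 0]
    - [0, 0.009, 0, 0, 0, 0]
    - [0, 0.009, 0, 0, 0, 0]
    - [0, 0.009, 0, 0, 0, 0]
    - [0, 0.008, 0, 0, 0, 0]
    - [0, 0.006, 0, 0, 0, 0]
    - [0, 0.004, 0, 0, 0, 0]

```text
clock: 24.2
tool_pos: [499.4, -72.7, 17.7]
tcp_rot: [[-0.998, -0.065, 0.001], [-0.065, 0.998, -0.001], [-0.001, -0.001, -1.0]]
wrist_force: [0.1, -3.8, 2.9]
finger_gap: 0.0
finger_force: 2.0
```

Emit:
step_arm:
  steps:
    - [0, 0, 0, 0, 0, 0]
    - [0, 0, 0, 0, 0, 0]

```text
clock: 24.4
tool_pos: [498.2, -72.4, 17.0]
tcp_rot: [[-0.998, -0.064, -0.001], [-0.064, 0.998, 0.001], [0.001, 0.001, -1.0]]
wrist_force: [-0.1, -0.6, -0.3]
finger_gap: 0.005
finger_force: 0.0
```

Emit:
step_arm:
  steps:
    - [0, 0.002, 0, 0, 0, 0]
    - [0, 0.0015, 0, 0, 0, 0]
    - [0, 0, 0, 0, 0, 0]
    - [0, 0, 0, 0, 0, 0]

```text
clock: 24.8
tool_pos: [498.3, -69.4, 17.1]
tcp_rot: [[-0.998, -0.064, -0.001], [-0.064, 0.998, 0.0], [0.001, 0.0, -1.0]]
wrist_force: [0.8, 0.1, -0.8]
finger_gap: 0.001
finger_force: 0.6
```

Emit:
step_arm:
  steps:
    - [0, 0.0015, 0, 0, 0, 0]
    - [0, 0, 0, 0, 0, 0]
    - [0, 0, 0, 0, 0, 0]

```text
clock: 25.1
tool_pos: [498.6, -68.9, 17.3]
tcp_rot: [[-0.998, -0.065, 0.0], [-0.065, 0.998, -0.001], [0.0, -0.001, -1.0]]
wrist_force: [-0.8, -6.2, -1.6]
finger_gap: 0.001
finger_force: 2.8
```

Emit:
step_arm:
  steps:
    - [0, -0.008, 0, 0, 0, 0]
    - [0, -0.004, 0, 0, 0, 0]
    - [0, 0, -0.045, 0, 0, 0]
    - [0, 0, -0.045, 0, 0, 0]
    - [0, 0, -0.045, 0, 0, 0]
    - [0, 0, 0, 0, 0, 0]

```text
clock: 25.7
tool_pos: [503.9, -81.0, 158.4]
tcp_rot: [[-0.998, -0.064, 0.013], [-0.064, 0.998, -0.002], [-0.012, -0.003, -1.0]]
wrist_force: [1.0, 0.1, -0.3]
finger_gap: -0.001
finger_force: 0.0
```

```bash
python3 go.py 437,-399,150,-.06
```

```text
t 25.7 pos [503.9 -81.  158.4] th 0.064 F [ 1.   0.1 -0.3] gap -0.001 ff 0.0 q1,6 -0.24 -1.88
[[0.0124, -0.0447, 0.0012, 0, 0, 0.0177], [0.0116, -0.0449, 0.0012, 0, 0, 0.0177], [0.0109, -0.0451, 0.0012, 0, 0, 0.0177], [0.0101, -0.0453, 0.0012, 0, 0, 0.0177], [0.0092, -0.0455, 0.0012, 0, 0, 0.0177], [0.0084, -0.0457, 0.0012, 0, 0, 0.0177], [0.0076, -0.0458, 0.0012, 0, 0, 0.0177]]
```

Emit:
step_arm:
  steps:
    - [0.012, -0.0445, 0, 0, 0, 0.0175]
    - [0.011, -0.045, 0, 0, 0, 0.0175]
    - [0.0105, -0.045, 0, 0, 0, 0.0175]
    - [0.0095, -0.0455, 0, 0, 0, 0.0175]
    - [0.0085, -0.0455, 0, 0, 0, 0.0175]
    - [0.008, -0.046, 0, 0, 0, 0.0175]
    - [0.007, -0.046, 0, 0, 0, 0.0175]
    - [0, 0, 0, 0, 0, 0]
  grip: 0.07

```text
clock: 26.5
tool_pos: [435.6, -404.7, 151.7]
tcp_rot: [[-0.998, 0.064, 0.001], [0.064, 0.998, -0.004], [-0.001, -0.004, -1.0]]
wrist_force: [0.3, 0.0, 0.1]
finger_gap: 0.819
finger_force: 0.0
```

Emit:
step_arm:
  steps:
    - [0, 0, 0, 0, 0, 0]
    - [0, 0, 0, 0, 0, 0]
    - [0, 0, 0, 0, 0, 0]

```text
clock: 26.8
tool_pos: [436.5, -396.7, 152.0]
tcp_rot: [[-0.998, 0.057, -0.001], [0.057, 0.998, 0.001], [0.001, 0.001, -1.0]]
wrist_force: [0.2, -0.2, 0.3]
finger_gap: 0.817
finger_force: 0.0
```

```bash
python3 go.py 437,-399,40,-.06
python3 - <<'E'
from h import *
im,c=snap('wrist','w6.png'); snap('top','t6.png')
g=np.zeros((480,640),np.uint8)
# brass patches: saturated orange
hsv=cv2.cvtColor(im,cv2.COLOR_BGR2HSV); m=cv2.inRange(hsv,(8,120,70),(30,255,255))
n,_,s,ce=cv2.connectedComponentsWithStats(m)
for i in range(1,n):
    if s[i,4]>60: print(s[i].tolist(),ce[i].round(1),px2w(c,*ce[i],24)[:2].round(1))
E
```

```text
t 26.8 pos [ 436.5 -396.7  152. ] th -0.057 F [ 0.2 -0.2  0.3] gap 0.817 ff 0.0 q1,6 -0.81 -2.32
[[-0.0002, -0.0008, 0.0373, 0, 0, 0.0011], [-0.0002, -0.0008, 0.0373, 0, 0, 0.0011], [-0.0002, -0.0008, 0.0373, 0, 0, 0.0011]]
[320, 282, 12, 11, 116] [325.7 286.8] [ 477.5 -393.1]
```

Emit:
step_arm:
  steps:
    - [0, -0.002, 0.04, 0, 0, 0]
    - [0, 0, 0.04, 0, 0, 0]
    - [0, 0, 0.035, 0, 0, 0]
    - [0, 0, 0.018, 0, 0, 0]
    - [0, 0, 0.011, 0, 0, 0]
    - [0, 0, 0, 0, 0, 0]

```text
clock: 27.5
tool_pos: [436.0, -399.1, 7.1]
tcp_rot: [[-0.998, 0.057, -0.002], [0.057, 0.998, 0.002], [0.002, 0.002, -1.0]]
wrist_force: [0.4, 0.1, 0.4]
finger_gap: 0.821
finger_force: 0.0
```

Emit:
step_arm:
  steps:
    - [0, 0, 0, 0, 0, 0]
    - [0, 0, 0, 0, 0, 0]
    - [0, 0, 0, 0, 0, 0]
    - [0, 0, 0, 0, 0, 0]
    - [0, 0, 0, 0, 0, 0]
  grip: 0.03

```text
clock: 28.0
tool_pos: [437.4, -401.3, 10.2]
tcp_rot: [[-0.998, 0.058, 0.003], [0.058, 0.998, -0.002], [-0.003, -0.002, -1.0]]
wrist_force: [-0.1, 1.3, 5.4]
finger_gap: 0.452
finger_force: 62.1
```

```bash
python3 go.py 437,-399,80,-.06 500.5,-104,72,.063
python3 - <<'E'
from h import *
im=cv2.imread('pics/t6.png'); cv2.imwrite('pics/t6c.png',cv2.resize(im[150:300,230:510],None,fx=2.857,fy=2.857,interpolation=cv2.INTER_CUBIC))
E
```

```text
t 28.0 pos [ 437.4 -401.3   10.2] th -0.058 F [-0.1  1.3  5.4] gap 0.452 ff 62.1 q1,6 -0.81 -2.33
[[0.0003, 0.0012, -0.0349, 0, 0, 0.0008], [0.0003, 0.0012, -0.0349, 0, 0, 0.0008], [-0.0065, 0.0426, 0.0011, 0, 0, -0.0176], [-0.0073, 0.0425, 0.0011, 0, 0, -0.0176], [-0.008, 0.0424, 0.0011, 0, 0, -0.0176], [-0.0088, 0.0422, 0.0011, 0, 0, -0.0176], [-0.0095, 0.042, 0.0011, 0, 0, -0.0176], [-0.0102, 0.0419, 0.0011, 0, 0, -0.0176]]
[[-0.011, 0.0417, 0.0011, 0, 0, -0.0176]]
```

View pics/t6c.png

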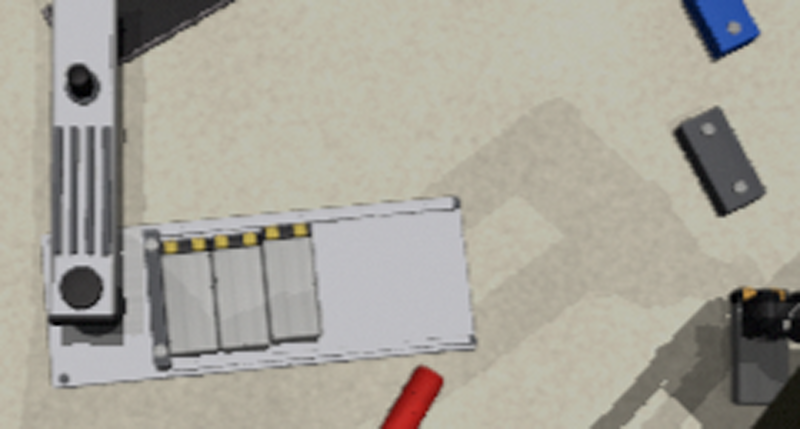

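Three modules are flush against the stop. The block is unmoved. Placing module 4.

Emit:
step_arm:
  steps:
    - [0, 0, -0.035, 0, 0, 0]
    - [0, 0.001, -0.038, 0, 0, 0]
    - [-0.0065, 0.0425, 0.001, 0, 0, -0.0175]
    - [-0.007, 0.0425, 0.001, 0, 0, -0.0175]
    - [-0.008, 0.0425, 0.001, 0, 0, -0.0175]
    - [-0.0085, 0.042, 0.001, 0, 0, -0.0175]
    - [-0.0095, 0.042, 0.001, 0, 0, -0.0175]
    - [-0.01, 0.042, 0.001, 0, 0, -0.0175]

```text
clock: 28.8
tool_pos: [489.7, -145.0, 75.7]
tcp_rot: [[-0.999, -0.047, 0.001], [-0.047, 0.999, -0.0], [-0.001, -0.0, -1.0]]
wrist_force: [1.0, -0.7, -2.1]
finger_gap: 0.445
finger_force: 61.5
```

Emit:
step_arm:
  steps:
    - [-0.011, 0.042, 0, 0, 0, -0.0175]
    - [0, 0, 0, 0, 0, 0]
    - [0, 0, 0, 0, 0, 0]
    - [0, 0, 0, 0, 0, 0]

```text
clock: 29.2
tool_pos: [498.6, -104.8, 75.5]
tcp_rot: [[-0.998, -0.064, 0.0], [-0.064, 0.998, -0.001], [-0.0, -0.001, -1.0]]
wrist_force: [0.6, -0.2, -1.9]
finger_gap: 0.453
finger_force: 61.5
```

```bash
python3 go.py 500,-105,40,.063 500,-105,16,.063
```

```text
t 29.2 pos [ 498.6 -104.8   75.5] th 0.064 F [ 0.6 -0.2 -1.9] gap 0.453 ff 61.5 q1,6 -0.29 -1.92
[[-0.0014, -0.0003, 0.0355, 0, 0, 0.001], [0, 0, 0.024, 0, 0, 0.0]]
```

Emit:
step_arm:
  steps:
    - [-0.001, 0, 0.033, 0, 0, 0]
    - [0, 0, 0.015, 0, 0, 0]
    - [0, 0, 0.008, 0, 0, 0]
    - [0, 0, 0.003, 0, 0, 0]
    - [0, 0, 0, 0, 0, 0]
    - [0, 0, 0, 0, 0, 0]

```text
clock: 29.8
tool_pos: [500.3, -104.9, 16.9]
tcp_rot: [[-0.998, -0.063, 0.002], [-0.063, 0.998, -0.001], [-0.002, -0.001, -1.0]]
wrist_force: [0.0, -0.2, -1.4]
finger_gap: 0.455
finger_force: 61.5
```

Emit:
step_arm:
  steps:
    - [0, 0, 0.001, 0, 0, 0]
    - [0, 0, 0, 0, 0, 0]
    - [0, 0, 0, 0, 0, 0]
    - [0, 0, -0.02, 0, 0, 0]
    - [0, 0, -0.025, 0, 0, 0]
    - [0, 0, 0, 0, 0, 0]
  grip: 0.055

```text
clock: 30.4
tool_pos: [502.1, -104.6, 63.0]
tcp_rot: [[-0.998, -0.064, 0.006], [-0.064, 0.998, -0.002], [-0.006, -0.002, -1.0]]
wrist_force: [0.2, 0.5, -0.5]
finger_gap: 0.646
finger_force: 0.0
```

Emit:
step_arm:
  steps:
    - [0, -0.025, 0, 0, 0, 0]
    - [0, -0.025, 0, 0, 0, 0]
    - [0, 0, 0, 0, 0, 0]
    - [0, 0, 0, 0, 0, 0]
    - [0, 0, 0.025, 0, 0, 0]
    - [0, 0, 0.018, 0, 0, 0]
    - [0, 0, 0, 0, 0, 0]
  grip: 0

```text
clock: 31.1
tool_pos: [500.3, -152.0, 15.1]
tcp_rot: [[-0.998, -0.065, -0.006], [-0.065, 0.998, 0.003], [0.005, 0.003, -1.0]]
wrist_force: [-0.8, -0.7, 0.4]
finger_gap: -0.003
finger_force: 0.0
```

```bash
python3 go.py 501,-112,17,.063,8
```

```text
t 31.1 pos [ 500.3 -152.    15.1] th 0.065 F [-0.8 -0.7  0.4] gap -0.003 ff 0.0 q1,6 -0.38 -2.01
[[-0.0007, 0.008, -0.0004, 0, 0, 0.0004], [-0.0007, 0.008, -0.0004, 0, 0, 0.0004], [-0.0007, 0.008, -0.0004, 0, 0, 0.0004], [-0.0007, 0.008, -0.0004, 0, 0, 0.0004], [-0.0007, 0.008, -0.0004, 0, 0, 0.0004]]
```

Emit:
step_arm:
  steps:
    - [0, 0.009, 0, 0, 0, 0]
    - [0, 0.009, 0, 0, 0, 0]
    - [0, 0.009, 0, 0, 0, 0]
    - [0, 0.008, 0, 0, 0, 0]
    - [0, 0.005, 0, 0, 0, 0]
    - [0, 0.003, 0, 0, 0, 0]
    - [0, 0, 0, 0, 0, 0]
    - [0, 0, 0, 0, 0, 0]

```text
clock: 31.9
tool_pos: [499.9, -110.8, 17.3]
tcp_rot: [[-0.998, -0.064, -0.0], [-0.064, 0.998, 0.0], [0.0, 0.0, -1.0]]
wrist_force: [-0.4, -0.0, 0.4]
finger_gap: 0.002
finger_force: 0.0
```

Emit:
step_arm:
  steps:
    - [0, 0.002, 0, 0, 0, 0]
    - [0, 0.001, 0, 0, 0, 0]
    - [0, 0, 0, 0, 0, 0]
    - [0, 0, 0, 0, 0, 0]

```text
clock: 32.3
tool_pos: [500.1, -108.9, 17.3]
tcp_rot: [[-0.998, -0.064, 0.0], [-0.064, 0.998, -0.001], [-0.0, -0.001, -1.0]]
wrist_force: [-0.2, -5.3, -0.2]
finger_gap: 0.0
finger_force: 2.7
```

Emit:
step_arm:
  steps:
    - [0, 0.0015, 0, 0, 0, 0]
    - [0, 0, 0, 0, 0, 0]
    - [0, 0, 0, 0, 0, 0]

```text
clock: 32.6
tool_pos: [500.2, -108.7, 17.4]
tcp_rot: [[-0.998, -0.065, 0.001], [-0.065, 0.998, -0.003], [-0.001, -0.003, -1.0]]
wrist_force: [-1.4, -9.6, 0.2]
finger_gap: -0.002
finger_force: 5.1
```

Emit:
step_arm:
  steps:
    - [0, -0.008, 0, 0, 0, 0]
    - [0, -0.004, 0, 0, 0, 0]
    - [0, 0, -0.045, 0, 0, 0]
    - [0, 0, -0.045, 0, 0, 0]
    - [0, 0, -0.045, 0, 0, 0]
    - [0, 0, 0, 0, 0, 0]
    - [0, 0, 0, 0, 0, 0]
    - [0, 0, 0, 0, 0, 0]

```text
clock: 33.4
tool_pos: [499.4, -117.9, 151.3]
tcp_rot: [[-0.998, -0.064, -0.002], [-0.064, 0.998, 0.001], [0.002, 0.001, -1.0]]
wrist_force: [0.0, -0.6, 0.3]
finger_gap: -0.002
finger_force: 0.0
```

```bash
python3 go.py 585,-378,150,.43
```

```text
t 33.4 pos [ 499.4 -117.9  151.3] th 0.064 F [ 0.  -0.6  0.3] gap -0.002 ff 0.0 q1,6 -0.31 -1.95
[[-0.0115, -0.0442, 0.0002, 0, 0, -0.061], [-0.0088, -0.0448, 0.0002, 0, 0, -0.061], [-0.006, -0.0452, 0.0002, 0, 0, -0.061], [-0.0032, -0.0455, 0.0002, 0, 0, -0.061], [-0.0005, -0.0456, 0.0002, 0, 0, -0.061], [0.0023, -0.0456, 0.0002, 0, 0, -0.061]]
```

Emit:
step_arm:
  steps:
    - [-0.0115, -0.044, 0, 0, 0, -0.061]
    - [-0.009, -0.045, 0, 0, 0, -0.061]
    - [-0.006, -0.045, 0, 0, 0, -0.061]
    - [-0.003, -0.0455, 0, 0, 0, -0.061]
    - [-0.0005, -0.0455, 0, 0, 0, -0.061]
    - [0.0025, -0.0455, 0, 0, 0, -0.061]
    - [0, 0, 0, 0, 0, 0]
    - [0, 0, 0, 0, 0, 0]
  grip: 0.07

```text
clock: 34.2
tool_pos: [584.8, -378.3, 149.0]
tcp_rot: [[-0.91, -0.415, -0.004], [-0.415, 0.91, 0.004], [0.002, 0.005, -1.0]]
wrist_force: [-0.5, 0.1, 0.1]
finger_gap: 0.825
finger_force: 0.0
```

Emit:
step_arm:
  steps:
    - [0, 0, 0, 0, 0, 0]
    - [0, 0, 0, 0, 0, 0]

```text
clock: 34.4
tool_pos: [585.3, -376.3, 151.4]
tcp_rot: [[-0.908, -0.418, -0.002], [-0.418, 0.908, 0.002], [0.001, 0.002, -1.0]]
wrist_force: [-0.6, -0.1, -0.3]
finger_gap: 0.819
finger_force: 0.0
```

```bash
python3 go.py 585,-378,40,.43; python3 -c "
from h import *
snap('wrist','w7.png')"
```

```text
t 34.4 pos [ 585.3 -376.3  151.4] th 0.431 F [-0.6 -0.1 -0.3] gap 0.819 ff 0.0 q1,6 -0.63 -2.63
[[0.0003, -0.0005, 0.0371, 0, 0, 0.0004], [0.0003, -0.0005, 0.0371, 0, 0, 0.0004], [0.0003, -0.0005, 0.0371, 0, 0, 0.0004]]
```

View pics/w7.png

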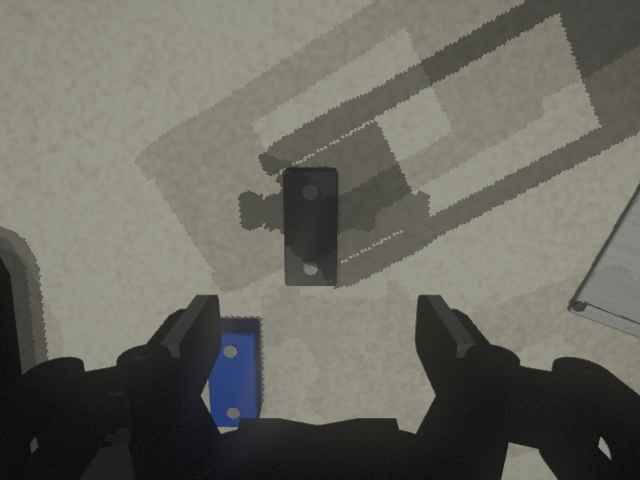

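```bash
python3 - <<'E'
from mw import *
pose('w7.png',26,[(286,286),(337,286),(338,168),(285,168)])
E
python3 go.py 585,-378,8,.43
```

```text
w7.png [ 585.5 -379.9] len 81.2 34.8 ang 0.427 s-ang 2.001
t 34.45 pos [ 585.5 -376.4  151.9] th 0.431 F [-0.4  0.1 -0.3] gap 0.822 ff 0.0 q1,6 -0.63 -2.63
[[0.0004, -0.0004, 0.048, 0, 0, 0.0004], [0.0004, -0.0004, 0.048, 0, 0, 0.0004], [0.0004, -0.0004, 0.048, 0, 0, 0.0004]]
```

Emit:
step_arm:
  steps:
    - [0.001, -0.003, 0.04, 0, 0, 0.015]
    - [0, 0, 0.04, 0, 0, 0]
    - [0, 0, 0.035, 0, 0, 0]
    - [0, 0, 0.018, 0, 0, 0]
    - [0, 0, 0.011, 0, 0, 0]
    - [0, 0, 0, 0, 0, 0]

```text
clock: 35.05
tool_pos: [585.6, -379.9, 7.0]
tcp_rot: [[-0.915, -0.404, -0.002], [-0.404, 0.915, 0.002], [0.001, 0.003, -1.0]]
wrist_force: [0.9, 0.3, 0.2]
finger_gap: 0.818
finger_force: 0.0
```

Emit:
step_arm:
  steps:
    - [0, 0, 0, 0, 0, 0]
    - [0, 0, 0, 0, 0, 0]
    - [0, 0, 0, 0, 0, 0]
    - [0, 0, 0, 0, 0, 0]
    - [0, 0, 0, 0, 0, 0]
  grip: 0.025

```text
clock: 35.55
tool_pos: [587.4, -381.9, 10.5]
tcp_rot: [[-0.915, -0.403, 0.003], [-0.403, 0.915, -0.002], [-0.002, -0.003, -1.0]]
wrist_force: [-0.4, 1.4, 6.6]
finger_gap: 0.406
finger_force: 63.3
```

```bash
python3 go.py 585,-378,80,.42 503,-142,72,.063
```

```text
t 35.55 pos [ 587.4 -381.9   10.5] th 0.415 F [-0.4  1.4  6.6] gap 0.406 ff 63.3 q1,6 -0.64 -2.62
[[0.0003, 0.0023, -0.0347, 0, 0, -0.0024], [0.0003, 0.0023, -0.0347, 0, 0, -0.0024], [-0.0036, 0.0415, 0.0013, 0, 0, 0.0595], [-0.0011, 0.0416, 0.0013, 0, 0, 0.0595], [0.0014, 0.0416, 0.0013, 0, 0, 0.0595], [0.0039, 0.0415, 0.0013, 0, 0, 0.0595], [0.0063, 0.0412, 0.0013, 0, 0, 0.0595], [0.0088, 0.0407, 0.0013, 0, 0, 0.0595]]
```

Emit:
step_arm:
  steps:
    - [0, 0, -0.035, 0, 0, 0]
    - [0, 0, -0.038, 0, 0, 0]
    - [-0.003, 0.0415, 0.001, 0, 0, 0.0595]
    - [-0.001, 0.0415, 0.001, 0, 0, 0.0595]
    - [0.0015, 0.0415, 0.001, 0, 0, 0.0595]
    - [0.004, 0.0415, 0.001, 0, 0, 0.0595]
    - [0.0065, 0.041, 0.001, 0, 0, 0.0595]
    - [0.009, 0.0405, 0.001, 0, 0, 0.0595]

```text
clock: 36.35
tool_pos: [502.8, -144.3, 74.8]
tcp_rot: [[-0.998, -0.055, -0.001], [-0.055, 0.998, 0.001], [0.001, 0.001, -1.0]]
wrist_force: [0.4, 0.7, -7.3]
finger_gap: 0.407
finger_force: 62.6
```

Emit:
step_arm:
  steps:
    - [0, 0, 0, 0, 0, 0]
    - [0, 0, 0, 0, 0, 0]
    - [0, 0, 0, 0, 0, 0]

```text
clock: 36.65
tool_pos: [505.2, -146.5, 75.4]
tcp_rot: [[-0.998, -0.059, 0.001], [-0.059, 0.998, -0.001], [-0.001, -0.001, -1.0]]
wrist_force: [0.3, -0.5, -7.0]
finger_gap: 0.403
finger_force: 62.8
```

```bash
python3 go.py 503,-142,40,.063 503,-142,16.5,.063
```

```text
t 36.65 pos [ 505.2 -146.5   75.4] th 0.059 F [ 0.3 -0.5 -7. ] gap 0.403 ff 62.8 q1,6 -0.36 -1.99
[[0.0019, 0.0046, 0.0354, 0, 0, -0.0044], [0, 0, 0.0235, 0, 0, 0.0]]
```

Emit:
step_arm:
  steps:
    - [0.002, 0.0045, 0.033, 0, 0, -0.004]
    - [0, 0, 0.015, 0, 0, 0]
    - [0, 0, 0.008, 0, 0, 0]
    - [0, 0, 0.003, 0, 0, 0]
    - [0, 0, 0, 0, 0, 0]
    - [0, 0, 0, 0, 0, 0]

```text
clock: 37.25
tool_pos: [503.5, -142.5, 16.9]
tcp_rot: [[-0.998, -0.061, 0.002], [-0.061, 0.998, -0.001], [-0.002, -0.001, -1.0]]
wrist_force: [0.8, -0.9, -7.0]
finger_gap: 0.407
finger_force: 62.8
```

Emit:
step_arm:
  steps:
    - [0, 0, 0.001, 0, 0, 0]
    - [0, 0, 0, 0, 0, 0]
    - [0, 0, 0, 0, 0, 0]
    - [0, 0, -0.02, 0, 0, 0]
    - [0, 0, -0.025, 0, 0, 0]
    - [0, 0, 0, 0, 0, 0]
  grip: 0.052

```text
clock: 37.85
tool_pos: [504.9, -142.4, 63.4]
tcp_rot: [[-0.998, -0.062, 0.007], [-0.062, 0.998, -0.002], [-0.006, -0.003, -1.0]]
wrist_force: [0.7, -0.1, -0.9]
finger_gap: 0.609
finger_force: 0.0
```

Emit:
step_arm:
  steps:
    - [0, -0.025, 0, 0, 0, 0]
    - [0, -0.025, 0, 0, 0, 0]
    - [0, 0, 0, 0, 0, 0]
    - [0, 0, 0, 0, 0, 0]
    - [0, 0, 0.025, 0, 0, 0]
    - [0, 0, 0.018, 0, 0, 0]
    - [0, 0, 0, 0, 0, 0]
    - [0, 0, 0, 0, 0, 0]
  grip: 0

```text
clock: 38.65
tool_pos: [504.7, -190.4, 17.0]
tcp_rot: [[-0.998, -0.063, -0.002], [-0.063, 0.998, 0.001], [0.002, 0.001, -1.0]]
wrist_force: [0.4, -0.8, 0.1]
finger_gap: -0.002
finger_force: 0.0
```

```bash
python3 go.py 503,-148,17,.063,8
```

```text
t 38.65 pos [ 504.7 -190.4   17. ] th 0.063 F [ 0.4 -0.8  0.1] gap -0.002 ff 0.0 q1,6 -0.44 -2.07
[[-0.0002, 0.0071, 0, 0, 0, 0.0], [-0.0002, 0.0071, 0, 0, 0, 0.0], [-0.0002, 0.0071, 0, 0, 0, 0.0], [-0.0002, 0.0071, 0, 0, 0, 0.0], [-0.0002, 0.0071, 0, 0, 0, 0.0], [-0.0002, 0.0071, 0, 0, 0, 0.0]]
```

Emit:
step_arm:
  steps:
    - [0, 0.009, 0, 0, 0, 0]
    - [0, 0.009, 0, 0, 0, 0]
    - [0, 0.009, 0, 0, 0, 0]
    - [0, 0.008, 0, 0, 0, 0]
    - [0, 0.005, 0, 0, 0, 0]
    - [0, 0.003, 0, 0, 0, 0]
    - [0, 0, 0, 0, 0, 0]
    - [0, 0, 0, 0, 0, 0]

```text
clock: 39.45
tool_pos: [502.8, -148.2, 17.4]
tcp_rot: [[-0.998, -0.062, 0.0], [-0.062, 0.998, 0.0], [-0.0, 0.0, -1.0]]
wrist_force: [-0.1, -2.0, 1.2]
finger_gap: 0.002
finger_force: 1.0
```

Emit:
step_arm:
  steps:
    - [0, 0.0015, 0, 0, 0, 0]
    - [0, 0.0015, 0, 0, 0, 0]
    - [0, 0, 0, 0, 0, 0]
    - [0, 0, 0, 0, 0, 0]

```text
clock: 39.85
tool_pos: [502.4, -145.6, 17.3]
tcp_rot: [[-0.998, -0.062, 0.0], [-0.062, 0.998, -0.0], [-0.0, -0.0, -1.0]]
wrist_force: [1.4, -3.6, 2.5]
finger_gap: 0.001
finger_force: 2.1
```

Emit:
step_arm:
  steps:
    - [0, 0.0015, 0, 0, 0, 0]
    - [0, 0, 0, 0, 0, 0]
    - [0, 0, 0, 0, 0, 0]

```text
clock: 40.15
tool_pos: [502.7, -144.9, 17.3]
tcp_rot: [[-0.998, -0.063, 0.001], [-0.063, 0.998, -0.001], [-0.001, -0.001, -1.0]]
wrist_force: [0.7, -6.8, 1.3]
finger_gap: 0.002
finger_force: 3.5
```

Emit:
step_arm:
  steps:
    - [0, -0.008, 0, 0, 0, 0]
    - [0, -0.004, 0, 0, 0, 0]
    - [0, 0, -0.048, 0, 0, 0]
    - [0, 0, -0.048, 0, 0, 0]
    - [0, 0, -0.048, 0, 0, 0]
    - [0, 0, -0.048, 0, 0, 0]
    - [0, 0, 0, 0, 0, 0]
    - [0, 0, 0, 0, 0, 0]

```text
clock: 40.95
tool_pos: [503.1, -155.7, 210.3]
tcp_rot: [[-0.998, -0.062, 0.002], [-0.062, 0.998, 0.0], [-0.002, -0.0, -1.0]]
wrist_force: [-0.6, 0.2, 0.0]
finger_gap: -0.001
finger_force: 0.0
```

```bash
python3 - <<'E'
from h import *
c=manip.get_calibration('top')
k=px2w(c,230+80/2.857,150+80/2.857,156)[:2]+[3,1]; H=np.array([488,118.]); d=k-H
print('knob',k,np.linalg.norm(d),'lam',np.arctan2(d[1],d[0])+np.pi/2-.063)
n=np.array([.646,.763])
for l in [1.45,1.3,1.1,.9,.7,.5,.3,.1,0,-.05]:
    a=-np.pi/2+.063+l; kk=H+150*np.array([np.cos(a),np.sin(a)]); print(l,kk.round(1),(kk-13.5*n).round(1))
E
python3 go.py 637,110,215,-.705
```

```text
knob [632.55817867 113.22484993] 144.63702527354968 lam 1.4747756119989093
1.45 [637.7 109.3] [629.  99.]
1.3 [634.8  87.1] [626.1  76.8]
1.1 [625.7  58.5] [617.   48.2]
0.9 [611.1  32.3] [602.4  22. ]
0.7 [591.7   9.6] [582.9  -0.7]
0.5 [568.1  -8.8] [559.3 -19.1]
0.3 [541.3 -22.2] [532.5 -32.5]
0.1 [512.3 -30. ] [503.6 -40.3]
0 [497.4 -31.7] [488.7 -42. ]
-0.05 [489.9 -32. ] [481.2 -42.3]
t 40.95 pos [ 503.1 -155.7  210.3] th 0.062 F [-0.6  0.2  0. ] gap -0.001 ff 0.0 q1,6 -0.38 -2.01
[[-0.0214, 0.0367, -0.0007, 0, 0, 0.1096], [-0.0173, 0.0388, -0.0007, 0, 0, 0.1096], [-0.013, 0.0405, -0.0007, 0, 0, 0.1096], [-0.0084, 0.0417, -0.0007, 0, 0, 0.1096], [-0.0038, 0.0423, -0.0007, 0, 0, 0.1096], [0.0008, 0.0425, -0.0007, 0, 0, 0.1096], [0.0055, 0.0422, -0.0007, 0, 0, 0.1096]]
```

Emit:
step_arm:
  steps:
    - [-0.03, 0.045, 0, 0, 0, 0]
    - [-0.03, 0.045, 0, 0, 0, 0]
    - [0, 0, 0, 0, 0, 0]
    - [0, 0, 0, 0, 0, 0]
    - [0, 0, 0, 0, 0, 0]
  grip: 0.045

```text
clock: 41.45
tool_pos: [551.5, -69.6, 207.4]
tcp_rot: [[-0.998, -0.062, -0.005], [-0.062, 0.998, 0.001], [0.005, 0.001, -1.0]]
wrist_force: [-0.1, -0.1, 0.3]
finger_gap: 0.53
finger_force: 0.0
```

```bash
python3 go.py 636,111,215,-.705; python3 -c "
from h import *
snap('wrist','w8.png')"
```

```text
t 41.45 pos [551.5 -69.6 207.4] th 0.062 F [-0.1 -0.1  0.3] gap 0.53 ff 0.0 q1,6 -0.2 -1.83
[[-0.0159, 0.0292, -0.0013, 0, 0, 0.1279], [-0.0121, 0.031, -0.0013, 0, 0, 0.1279], [-0.008, 0.0322, -0.0013, 0, 0, 0.1279], [-0.0039, 0.033, -0.0013, 0, 0, 0.1279], [0.0004, 0.0332, -0.0013, 0, 0, 0.1279], [0.0046, 0.0329, -0.0013, 0, 0, 0.1279]]
```

View pics/w8.png

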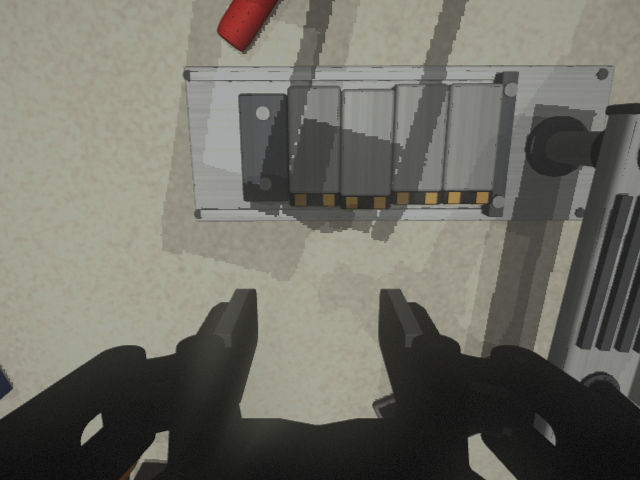

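The whole row is flush: stop, four modules and the block, all within the lips with caps at the far side. Next, swing the lamp back.

Emit:
step_arm:
  steps:
    - [-0.016, 0.029, -0.001, 0, 0, 0.128]
    - [-0.012, 0.031, -0.001, 0, 0, 0.128]
    - [-0.008, 0.032, -0.001, 0, 0, 0.128]
    - [-0.004, 0.033, -0.001, 0, 0, 0.128]
    - [0.0005, 0.033, -0.001, 0, 0, 0.128]
    - [0.0045, 0.033, -0.001, 0, 0, 0.128]
    - [0, 0, 0, 0, 0, 0]
    - [0, 0, 0, 0, 0, 0]

```text
clock: 42.3
tool_pos: [637.3, 109.7, 214.6]
tcp_rot: [[-0.762, 0.648, -0.002], [0.648, 0.762, -0.001], [0.001, -0.002, -1.0]]
wrist_force: [0.2, -0.7, 0.1]
finger_gap: 0.527
finger_force: 0.0
```

```bash
python3 go.py 636,111,135,-.705
python3 - <<'E'
from h import *
im,c=snap('wrist','w9.png')
g=cv2.cvtColor(im,cv2.COLOR_BGR2GRAY); sub=g[150:290,240:400]
m=(sub<40).astype(np.uint8); n,_,s,ce=cv2.connectedComponentsWithStats(m)
for i in range(1,n):
    if s[i,4]>150: u=ce[i]+[240,150]; print(s[i].tolist(),u.round(1),px2w(c,*u,150)[:2].round(1))
E
```

```text
t 42.3 pos [637.3 109.7 214.6] th -0.705 F [ 0.2 -0.7  0.1] gap 0.527 ff 0.0 q1,6 0.11 -0.76
[[0.0009, 0.0001, 0.0398, 0, 0, 0.0001], [0.0009, 0.0001, 0.0398, 0, 0, 0.0001]]
[80, 72, 21, 19, 203] [330.9 231.1] [630.1 124.3]
```

Run:
```python
from h import *
g=cv2.cvtColor(cv2.imread('pics/w9.png'),cv2.COLOR_BGR2GRAY)
print(cv2.resize(g[180:300,250:400],(30,24),interpolation=cv2.INTER_AREA))
```

```text
[[ 84  80  59  59  58  95 104  73  58  57  81 103 103 103 102  99  83  87
   99  99  98 100 100  98  99 101 101 112 165 173]
 [ 64  85  77  58  59  61  98 102  67  58  68 101 103 104 103 103  97  80
   92  97  99  99  99  99 101 102 102 108 154 174]
 [ 53  68  84  74  57  57  65 101  99  80 100 104 104 103 103 103 102  94
   79  94  99 100  99 101 103 102 102 101 152 175]
 [ 55  54  72  84  69  52  57  72 104 103 103 103 104 103 104 103 103 102
   91  80  95 100 113 100  99 101 101 103 157 174]
 [ 58  55  54  75  84  64  54  85 103 104 103 102 104 104 103 104 103 103
  101  88  83  99  99 101 112 131 144 156 163 167]
 [117  57  55  55  80  83  82  87  96 102 104 103 102 104 104 103 104 103
  103  99  84  86 100 125 165 162 164 161 162 163]
 [173  99  57  55  66  85  84  85  85  88 103 104 103 100  92  89  98 104
  104 104  98  82  94 102 138 165 164 167 166 161]
 [166 152  86  72  87  86  85  85  85  85  91 101  86  62  59  58  58  74
  102 104 103  96  82 101 102 141 161 168 167 165]
 [154 155 146  94  87  87  86  85  86  86  86  75  60  57  48  46  50  56
   69  99 102 103  93  84 
[... 1200 characters left out ...]
 87  81  78  79  78  80
   98 131 138 139 137 135 135 136 136 137 138 132]
 [150 149 150 150 154 150 151 149 149 150 151 151 121  86  93 110 112 127
  144 145 143 144 144 137 135 136 136 136 138 138]
 [149 151 153 152 152 150 148 147 150 151 147 151 156 136 131 147 147 146
  143 144 144 143 144 145 146 143 142 141 137 138]
 [127 150 153 149 150 149 151 149 149 149 150 161 171 168 137 133 146 147
  144 143 144 144 144 145 149 156 132 129 128 124]
 [ 55 124 152 147 148 151 150 149 151 147 153 167 168 171 158 115 139 145
  146 143 144 145 144 145 153 164  59  57  67  67]
 [ 54 112 151 149 152 149 146 149 149 152 169 169 172 169 128  92 115 140
  144 146 142 144 145 145 154 155  51  49  64  66]]
```

```bash
python3 - <<'E'
from h import *
c=manip.get_calibration('wrist')
o=manip.get_obs(); k=px2w(c,327,243,156); R=np.array(o['tcp_rot']); print(k,R.T@(k-o['tool_pos']))
E
python3 go.py 633,114,135,-.705 629,99,135,-.705 626,77,135,-.705 617,48,135,-.705 602,22,135,-.705 583,-1,135,-.705 559,-19,135,-.705 532,-33,135,-.705 503,-40,135,-.705 484,-43,135,-.705
```

```text
[632.03762024 119.04043813 156.        ] [10.19062821  4.48034029 58.66996795]
t 42.35 pos [637.  109.1 214.7] th -0.706 F [-0.3 -0.5 -0.5] gap 0.529 ff 0.0 q1,6 0.1 -0.76
[[0.0031, 0.0006, 0.0398, 0, 0, -0.0003], [0.0031, 0.0006, 0.0398, 0, 0, -0.0003], [-0.0067, -0.014, 0, 0, 0, 0.0], [-0.012, -0.0187, 0, 0, 0, 0.0], [-0.0119, -0.0279, 0, 0, 0, 0.0], [-0.0054, -0.0295, 0, 0, 0, 0.0], [-0.0004, -0.0298, 0, 0, 0, 0.0], [0.0066, -0.0293, 0, 0, 0, 0.0]]
[[0.0115, -0.0282, 0, 0, 0, 0.0], [0.0176, -0.0241, 0, 0, 0, 0.0], [0.0125, -0.0146, 0, 0, 0, 0.0]]
```

Emit:
step_arm:
  steps:
    - [0.004, 0.001, 0.04, 0, 0, 0]
    - [0.004, 0.001, 0.04, 0, 0, 0]
    - [0, 0, 0, 0, 0, 0]
    - [-0.0035, -0.008, 0, 0, 0, 0]
    - [-0.0035, -0.008, 0, 0, 0, 0]
    - [-0.006, -0.009, 0, 0, 0, 0]
    - [-0.006, -0.0095, 0, 0, 0, 0]
    - [0, 0, 0, 0, 0, 0]

```text
clock: 43.15
tool_pos: [625.3, 76.4, 136.7]
tcp_rot: [[-0.76, 0.65, 0.001], [0.65, 0.76, -0.001], [-0.002, 0.0, -1.0]]
wrist_force: [-0.6, 1.2, -0.6]
finger_gap: 0.525
finger_force: 0.0
```

```bash
python3 go.py  617,48,135,-.705,20 602,22,135,-.705,20 583,-1,135,-.705,20 559,-19,135,-.705,20 532,-33,135,-.705,20 510,-39,135,-.705,20
```

```text
t 43.15 pos [625.3  76.4 136.7] th -0.708 F [-0.6  1.2 -0.6] gap 0.525 ff 0.0 q1,6 0.06 -0.81
[[-0.0061, -0.0135, 0.0009, 0, 0, -0.0013], [-0.0061, -0.0135, 0.0009, 0, 0, -0.0013], [-0.0027, -0.0148, 0, 0, 0, 0.0], [-0.0027, -0.0148, 0, 0, 0, 0.0], [-0.0002, -0.0149, 0, 0, 0, 0.0], [-0.0002, -0.0149, 0, 0, 0, 0.0], [0.0033, -0.0146, 0, 0, 0, 0.0], [0.0033, -0.0146, 0, 0, 0, 0.0]]
[[0.0057, -0.0141, 0, 0, 0, 0.0], [0.0057, -0.0141, 0, 0, 0, 0.0], [0.0064, -0.0094, 0, 0, 0, 0.0], [0.0064, -0.0094, 0, 0, 0, 0.0]]
```

Emit:
step_arm:
  steps:
    - [-0.006, -0.0135, 0.001, 0, 0, 0]
    - [-0.006, -0.0135, 0, 0, 0, 0]
    - [-0.0025, -0.015, 0, 0, 0, 0]
    - [-0.0025, -0.015, 0, 0, 0, 0]
    - [0, -0.015, 0, 0, 0, 0]
    - [0, -0.015, 0, 0, 0, 0]
    - [0.0035, -0.0145, 0, 0, 0, 0]
    - [0.0035, -0.0145, 0, 0, 0, 0]

```text
clock: 43.95
tool_pos: [556.1, -16.8, 134.2]
tcp_rot: [[-0.761, 0.649, -0.001], [0.649, 0.761, 0.0], [0.0, -0.0, -1.0]]
wrist_force: [1.0, 0.1, 0.2]
finger_gap: 0.526
finger_force: 0.5
```

Emit:
step_arm:
  steps:
    - [0.0055, -0.014, 0, 0, 0, 0]
    - [0.0055, -0.014, 0, 0, 0, 0]
    - [0.0065, -0.0095, 0, 0, 0, 0]
    - [0.0065, -0.0095, 0, 0, 0, 0]
    - [0, 0, 0, 0, 0, 0]
    - [0, 0, 0, 0, 0, 0]

```text
clock: 44.55
tool_pos: [508.4, -36.3, 134.4]
tcp_rot: [[-0.761, 0.649, -0.0], [0.649, 0.761, -0.0], [0.0, -0.0, -1.0]]
wrist_force: [-0.0, 0.2, -0.7]
finger_gap: 0.528
finger_force: 0.0
```

```bash
python3 go.py  489,-42,135,-.705,6
```

```text
t 44.55 pos [508.4 -36.3 134.4] th -0.706 F [-0.   0.2 -0.7] gap 0.528 ff 0.0 q1,6 -0.15 -1.02
[[0.0028, -0.0042, -0.0002, 0, 0, -0.0002], [0.0028, -0.0042, -0.0002, 0, 0, -0.0002], [0.0028, -0.0042, -0.0002, 0, 0, -0.0002], [0.0028, -0.0042, -0.0002, 0, 0, -0.0002]]
```

Emit:
step_arm:
  steps:
    - [0.003, -0.004, 0, 0, 0, 0]
    - [0.003, -0.004, 0, 0, 0, 0]
    - [0.003, -0.004, 0, 0, 0, 0]
    - [0, 0, 0, 0, 0, 0]
    - [0, 0, 0, 0, 0, 0]

```text
clock: 45.05
tool_pos: [493.7, -39.7, 134.2]
tcp_rot: [[-0.761, 0.649, -0.001], [0.649, 0.761, -0.0], [0.0, -0.0, -1.0]]
wrist_force: [-0.7, -0.1, 0.5]
finger_gap: 0.529
finger_force: 0.0
```

Emit:
step_arm:
  steps:
    - [0.003, -0.004, 0, 0, 0, 0]
    - [0, 0, 0, 0, 0, 0]
    - [0, 0, 0, 0, 0, 0]

```text
clock: 45.35
tool_pos: [488.9, -40.8, 134.3]
tcp_rot: [[-0.761, 0.649, -0.0], [0.649, 0.761, -0.0], [0.0, -0.0, -1.0]]
wrist_force: [0.1, 0.7, 0.3]
finger_gap: 0.528
finger_force: 0.0
```

Not yet at the stop, so I keep going gently.

Emit:
step_arm:
  steps:
    - [0.002, -0.0035, 0, 0, 0, 0]
    - [0, 0, 0, 0, 0, 0]
    - [0, 0, 0, 0, 0, 0]

```text
clock: 45.65
tool_pos: [487.7, -41.2, 134.6]
tcp_rot: [[-0.761, 0.649, 0.005], [0.649, 0.761, 0.002], [-0.002, 0.004, -1.0]]
wrist_force: [5.2, 5.5, -4.0]
finger_gap: 0.529
finger_force: 3.3
```

Emit:
step_arm:
  steps:
    - [0.002, -0.0035, 0, 0, 0, 0]
    - [0, 0, 0, 0, 0, 0]
    - [0, 0, 0, 0, 0, 0]

```text
clock: 45.95
tool_pos: [487.4, -41.2, 134.9]
tcp_rot: [[-0.76, 0.65, 0.011], [0.65, 0.76, 0.004], [-0.006, 0.011, -1.0]]
wrist_force: [12.1, 10.1, -8.9]
finger_gap: 0.525
finger_force: 7.9
```

Emit:
step_arm:
  steps:
    - [0.002, -0.0035, 0, 0, 0, 0]
    - [0, 0, 0, 0, 0, 0]
    - [0, 0, 0, 0, 0, 0]

```text
clock: 46.25
tool_pos: [487.0, -41.0, 135.4]
tcp_rot: [[-0.759, 0.651, 0.017], [0.651, 0.759, 0.007], [-0.008, 0.017, -1.0]]
wrist_force: [19.4, 16.6, -11.3]
finger_gap: 0.525
finger_force: 12.4
```

Emit:
step_arm:
  steps:
    - [0, 0.02, 0, 0, 0, 0]
    - [0, 0, 0, 0, 0, 0]
    - [0, 0, -0.045, 0, 0, 0]
    - [0, 0, -0.045, 0, 0, 0]
    - [0, 0, 0, 0, 0, 0]
    - [0, 0, 0, 0, 0, 0]
    - [0, 0, 0, 0, 0, 0]

```text
clock: 46.95
tool_pos: [489.3, -29.8, 223.3]
tcp_rot: [[-0.761, 0.649, -0.002], [0.649, 0.761, 0.0], [0.002, -0.002, -1.0]]
wrist_force: [0.5, 0.5, 0.0]
finger_gap: 0.524
finger_force: 0.0
```

```bash
python3 go.py  497,312,215,0.06
```

```text
t 46.95 pos [489.3 -29.8 223.3] th -0.706 F [0.5 0.5 0. ] gap 0.524 ff 0.0 q1,6 -0.15 -1.01
[[0.027, 0.0331, 0.001, 0, 0, -0.0958], [0.0237, 0.0356, 0.001, 0, 0, -0.0958], [0.0202, 0.0377, 0.001, 0, 0, -0.0958], [0.0165, 0.0394, 0.001, 0, 0, -0.0958], [0.0126, 0.0408, 0.001, 0, 0, -0.0958], [0.0087, 0.0418, 0.001, 0, 0, -0.0958], [0.0046, 0.0425, 0.001, 0, 0, -0.0958], [0.0006, 0.0427, 0.001, 0, 0, -0.0958]]
```

Emit:
step_arm:
  steps:
    - [0.027, 0.033, 0.001, 0, 0, -0.096]
    - [0.0235, 0.0355, 0.001, 0, 0, -0.096]
    - [0.02, 0.0375, 0.001, 0, 0, -0.096]
    - [0.0165, 0.0395, 0.001, 0, 0, -0.096]
    - [0.0125, 0.041, 0.001, 0, 0, -0.096]
    - [0.0085, 0.042, 0.001, 0, 0, -0.096]
    - [0.0045, 0.0425, 0.001, 0, 0, -0.096]
    - [0.0005, 0.0425, 0.001, 0, 0, -0.096]
  grip: 0

```text
clock: 47.75
tool_pos: [497.4, 312.6, 214.0]
tcp_rot: [[-0.998, -0.066, -0.004], [-0.066, 0.998, -0.002], [0.004, -0.002, -1.0]]
wrist_force: [0.8, -0.5, 0.7]
finger_gap: -0.004
finger_force: 0.0
```

Emit:
step_arm:
  steps:
    - [0, 0, 0.04, 0, 0, 0]
    - [0, 0, 0.04, 0, 0, 0]
    - [0, 0, 0, 0, 0, 0]
    - [0, 0, 0, 0, 0, 0]
    - [0, 0, 0, 0, 0, 0]
    - [0, 0, 0, 0, 0, 0]

```text
clock: 48.35
tool_pos: [500.3, 312.1, 138.3]
tcp_rot: [[-0.998, -0.061, 0.003], [-0.061, 0.998, 0.002], [-0.003, 0.002, -1.0]]
wrist_force: [0.1, -0.6, 0.9]
finger_gap: 0.0
finger_force: 0.0
```

```bash
python3 go.py
python3 - <<'E'
from h import *
im,c=snap('wrist','w10.png'); np.set_printoptions(linewidth=200)
o=manip.get_obs(); print(w2px(c,[498,313,60]),w2px(c,o['tool_pos']*np.array([1,1,0])+[0,0,60]))
im2,c2=snap('top','t10.png')
a=im; b=cv2.resize(im2[190:300,225:425],(640,352),interpolation=cv2.INTER_CUBIC)
cv2.imwrite('pics/both.png',np.vstack([cv2.resize(a[100:400],(640,300))[:240],b]))
E
```

```text
t 48.35 pos [500.3 312.1 138.3] th 0.061 F [ 0.1 -0.6  0.9] gap 0.0 ff 0.0 q1,6 0.49 -1.15
[318.97393871 246.72342294] [317.0460336  250.49615161]
```

View pics/both.png

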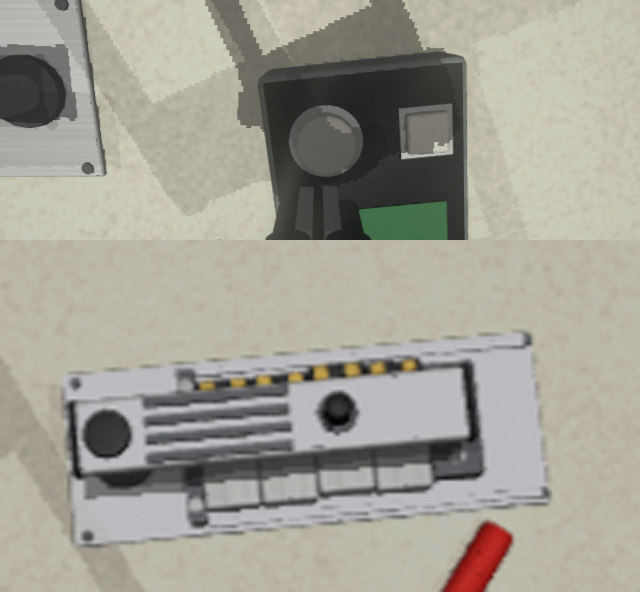

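The lamp is over the row and the row is still closed. The start key is centred at wrist (327,240), and the TCP ground point projects to (317,250).

```bash
python3 - <<'E'
from mw import *
c=manip.get_calibration('wrist'); c['world_to_cam']=np.load('pics/w10.png.npy'); k=px2w(c,327,240,60); print(k)
E
python3 go.py 496,315,70,.06
```

```text
[493.84134791 317.21771466  60.        ]
t 48.45 pos [500.1 312.  138.2] th 0.062 F [-0.2  0.5  0.2] gap -0.005 ff 0.0 q1,6 0.49 -1.15
[[0.0019, 0.0016, 0.0341, 0, 0, 0.0008], [0.0019, 0.0016, 0.0341, 0, 0, 0.0008]]
```

Emit:
step_arm:
  steps:
    - [0.0025, 0.002, 0.035, 0, 0, 0]
    - [0.0025, 0.002, 0.03, 0, 0, 0]
    - [0, 0, 0, 0, 0, 0]
    - [0, 0, 0, 0, 0, 0]
    - [0, 0, 0, 0, 0, 0]
    - [0, 0, 0, 0, 0, 0]

```text
clock: 49.05
tool_pos: [495.1, 316.2, 73.3]
tcp_rot: [[-0.998, -0.062, 0.003], [-0.062, 0.998, 0.002], [-0.003, 0.002, -1.0]]
wrist_force: [0.3, 1.0, -0.7]
finger_gap: -0.0
finger_force: 0.0
```

Emit:
step_arm:
  steps:
    - [0, 0, 0.003, 0, 0, 0]
    - [0, 0, 0.003, 0, 0, 0]
    - [0, 0, 0.002, 0, 0, 0]
    - [0, 0, 0, 0, 0, 0]
    - [0, 0, 0, 0, 0, 0]
    - [0, 0, 0, 0, 0, 0]

```text
clock: 49.65
tool_pos: [493.6, 315.5, 63.2]
tcp_rot: [[-0.998, -0.062, -0.0], [-0.062, 0.998, -0.0], [0.0, -0.0, -1.0]]
wrist_force: [0.1, 0.5, 0.6]
finger_gap: 0.001
finger_force: 0.0
```

Emit:
step_arm:
  steps:
    - [0, 0, 0.001, 0, 0, 0]
    - [0, 0, 0.001, 0, 0, 0]
    - [0, 0, 0, 0, 0, 0]
    - [0, 0, 0, 0, 0, 0]

```text
clock: 50.05
tool_pos: [493.6, 315.4, 61.2]
tcp_rot: [[-0.998, -0.062, -0.0], [-0.062, 0.998, -0.0], [0.0, -0.0, -1.0]]
wrist_force: [0.9, 0.4, -0.3]
finger_gap: -0.004
finger_force: 0.0
```

Emit:
step_arm:
  steps:
    - [0, 0, 0.001, 0, 0, 0]
    - [0, 0, 0, 0, 0, 0]
    - [0, 0, 0, 0, 0, 0]

```text
clock: 50.35
tool_pos: [493.6, 315.5, 60.3]
tcp_rot: [[-0.998, -0.062, -0.0], [-0.062, 0.998, -0.0], [0.0, -0.0, -1.0]]
wrist_force: [-0.5, 0.3, -0.9]
finger_gap: -0.0
finger_force: 0.0
```

Emit:
step_arm:
  steps:
    - [0, 0, 0.001, 0, 0, 0]
    - [0, 0, 0, 0, 0, 0]
    - [0, 0, 0, 0, 0, 0]

```text
clock: 50.65
tool_pos: [493.7, 315.5, 59.5]
tcp_rot: [[-0.998, -0.062, 0.0], [-0.062, 0.998, 0.0], [-0.0, 0.0, -1.0]]
wrist_force: [-1.0, -1.0, 2.7]
finger_gap: -0.0
finger_force: 1.2
```

Emit:
step_arm:
  steps:
    - [0, 0, 0.001, 0, 0, 0]
    - [0, 0, 0, 0, 0, 0]
    - [0, 0, 0, 0, 0, 0]

```text
clock: 50.95
tool_pos: [493.7, 315.5, 58.5]
tcp_rot: [[-0.998, -0.062, 0.0], [-0.062, 0.998, 0.0], [-0.0, 0.0, -1.0]]
wrist_force: [-1.9, 0.5, 3.7]
finger_gap: 0.001
finger_force: 2.2
```

Emit:
step_arm:
  steps:
    - [0, 0, 0.001, 0, 0, 0]
    - [0, 0, 0, 0, 0, 0]
    - [0, 0, 0, 0, 0, 0]

```text
clock: 51.25
tool_pos: [493.8, 315.5, 57.4]
tcp_rot: [[-0.998, -0.062, 0.0], [-0.062, 0.998, 0.0], [-0.0, 0.0, -1.0]]
wrist_force: [-1.2, 0.0, 4.8]
finger_gap: -0.0
finger_force: 2.5
```

Emit:
step_arm:
  steps:
    - [0, 0, 0.001, 0, 0, 0]
    - [0, 0, 0, 0, 0, 0]
    - [0, 0, 0, 0, 0, 0]

```text
clock: 51.55
tool_pos: [493.8, 315.5, 56.3]
tcp_rot: [[-0.998, -0.062, 0.0], [-0.062, 0.998, 0.0], [-0.0, 0.0, -1.0]]
wrist_force: [-0.3, -0.1, 4.4]
finger_gap: -0.002
finger_force: 2.3
```

Emit:
step_arm:
  steps:
    - [0, 0, 0.001, 0, 0, 0]
    - [0, 0, 0, 0, 0, 0]
    - [0, 0, 0, 0, 0, 0]

```text
clock: 51.85
tool_pos: [493.7, 315.5, 55.2]
tcp_rot: [[-0.998, -0.062, 0.0], [-0.062, 0.998, 0.0], [-0.0, 0.0, -1.0]]
wrist_force: [0.1, -0.3, 4.2]
finger_gap: -0.001
finger_force: 1.9
```

The force peaked near 5 N and then fell to about 4 N at roughly 4.8 mm of travel, so the key clicked. Letting go.

Emit:
step_arm:
  steps:
    - [0, 0, -0.02, 0, 0, 0]
    - [0, 0, -0.04, 0, 0, 0]
    - [0, 0, -0.045, 0, 0, 0]
    - [0, 0, -0.045, 0, 0, 0]
    - [0, 0, 0, 0, 0, 0]
    - [0, 0, 0, 0, 0, 0]
    - [0, 0, 0, 0, 0, 0]
    - [0, 0, 0, 0, 0, 0]

```text
clock: 52.65
tool_pos: [492.3, 314.8, 203.1]
tcp_rot: [[-0.998, -0.062, -0.004], [-0.062, 0.998, -0.002], [0.004, -0.002, -1.0]]
wrist_force: [-0.0, 0.2, -0.6]
finger_gap: -0.001
finger_force: 0.0
```

Run:
```python
from h import *
a=cv2.imread('pics/t10.png'); b,_=snap('top','t11.png')
d=cv2.absdiff(a,b)[215:290,240:405]; print('row change',d.mean().round(2),(d.max(2)>60).sum())
print(manip.get_obs()['tool_pos'].round(1)); print(manip.hand_in())
```

```text
row change 2.2 0
[492.5 314.8 203.2]
the job is handed in; nothing more can be done
None
```

The job is handed in after 52.7 s of robot time: all four modules and the holding block are flush in the lane, the lamp is back at its stop, and the start key was pressed through its click (about 4.8 mm) and let go; no verdict came back.

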